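# Empty the filter station and flush it with the hand pump

## Task

Empty the filter station: lift its red hold-down bar right up, slide every blue filter cassette that is there out from under it and lay them all flat, side by side, in the grey tray. Then bring the bar fully down again and, with the station empty and shut, flush it by working the red-handled pump lever through at least three full strokes (all the way down, then all the way back up), leaving the lever up; do not disturb the other things on the bench.

Things in the scene. Friction and masses are not known exactly. Their poses are not given: they have to be found in the camera images.
- station: white three-channel filter station, 150 x 236 mm, fixed; origin on the bench top below the middle channel; own x from the open front to the back, z up. Channels run along x, middles at y = -66, 0, +66 mm, floor 8 mm above the bench, walls to 26 mm, 54 mm wide inside; open front at x = -57 mm, back wall at x = +49 mm
- bar (a joint): hinge of the red hold-down bar, rad: 0 = down (fully shut), 1.5 = right up at its stop; stays where it is left (friction 0.25 N m, weight 0.25 kg). Down, the 12 mm thick cross bar lies across all channels at station x = -3 mm, underside 30 mm above the bench, just in front of the cassettes' ribs, so none can be pulled out
- bar_grip (a point): middle of the bar's black grip rod: 12 mm diameter, 66 mm free between its two posts, along the station's y, carried 64 mm off the cross bar (bar down: 100 mm above the bench, at station x = -3 mm, y = 0, posts upright; bar up: posts point to the back, cross bar 64 mm in front of the rod)
- bar_hinge (a point): middle of the bar's hinge line, which runs along the station's y, at station x = +78 mm, 36 mm above the bench; the grip rod circles about it, up and to the back as the joint grows
- cassette_1: filter cassette, blue block 90 (own x) x 50 (y) x 20 mm (z), 0.1 to 0.2 kg; may be absent. Origin: middle of its underside. On top at x = -32 mm an upright white paddle, 10 mm thick (x), 36 mm wide (y), top 65 mm above the underside; at x = +12 mm a rib to 26 mm. Starts in a station channel, x along the station's x (paddle to the front)
- cassette_2: a second, identical filter cassette; may be absent
- cassette_3: a third, identical filter cassette; may be absent
- tray: loose grey open tray, 142 (own x) x 222 (y) x 16 mm, 0.5 kg; origin: middle of its underside; walls 4 mm thick, inner floor 4 mm above its underside. There is room for three cassettes side by side along its y
- pump: fixed grey hand pump with an aluminium barrel and a lever that points to its own -x; origin on the bench top below the base; base 120 x 90 mm from own x = -40 to +80 mm, hinge cheeks up to 116 mm high at x = +55 mm
- pump_lever (a joint): angle of the sprung pump lever, rad: 0 = all the way up (where the spring brings it back), 0.7 = all the way down at its stop; 3 to 8 N on the handle press it down
- lever_grip (a point): middle of the lever's red cross handle: 20 mm diameter, 80 mm long, along the pump's y; at 0 it lies 151 mm above the bench at pump x = -86 mm, at 0.7 it lies 49 mm above the bench
- lever_hinge (a point): the lever's hinge line, along the pump's y, at pump x = +55 mm, 100 mm above the bench; the handle circles it at 150 mm
- timer: white countdown timer, 46 x 64 x 59 mm, a bystander
- pink_bottle: small glass bottle with blue cap, 56 x 50 x 105 mm, a bystander
- tape_roll: roll of beige tape, 96 x 95 x 25 mm, a bystander
- marker_red: red and white marker lying on the bench, 17 x 135 x 16 mm, a bystander
- roof (a point): front edge of the station's fixed aluminium roof (at station x = +23 mm, 37 mm above the bench; underside at 32 mm). The roof reaches back to the back wall and covers the rear of the cassettes, so each must slide at least 30 mm towards the station's -x before it can be lifted

How it is judged:
By the outcome, as a careful person would: the job done as asked, in the order asked, and still so for the second after the job is handed in, with the robot touching nothing.
Of cassette_1, cassette_2, cassette_3 only 2 to 3 are there at a start; the rules pass over those that are not, and their reading is None.
At some moment in a run one of tray may be knocked a few centimetres aside while the robot is not near it.
Once in a run the grip may slacken for a moment while it holds something.
It also fails if it takes over 210 s, if anything falls off the work surface, if the arm or the gripper's body presses on something with over 40 N, if the wrist force passes 120 N, or if a joint passes its speed limit or range.

## Robot

A 7-joint arm with a two-finger parallel gripper is mounted at the origin on a cart in front of the work surface, level with it; the furniture and walls round the work are solid. World frame = base frame: x ahead of the robot, y to its left, z up, the work surface at z = 0. Lengths are in m, angles in rad, forces in N, time in s.
With the tool pointing down it reaches from about 0.4 to 0.875 m from the base axis. Payload 6.5 kg.
Tool frame: the origin (TCP) lies midway between the tips of the shut fingers; the grasp point (between the pads) lies 19 mm behind it; z points along the fingers, y is the line along which they close (so a half turn about z gives the same grasp; the last joint's range is limited). The gripper opens to 88 mm and grips with 3 to 60 N. Pads are 18 mm wide; open, the fingers measure 123 mm over their backs; the gripper's body (75 mm by 187 mm) begins 45 mm behind the grasp point.
Start: joints at [1.23, 0.536, -0.004, 1.538, 0.003, 1.067, -0.071], TCP at [0.176, -0.626, 0.239] pointing down, gripper open.
Joint ranges: [-2.7, 2.7], [-0.37, 2.16], [-1.27, 1.26], [0.24, 2.4], [-1.31, 4.45], [0.19, 1.91], [-2.76, 2.76]. Speed limits (rad/s): [2.39, 2.39, 3.14, 3.14, 3.14, 3.14, 3.14].

## Interface

Orientations are given as a rotation vector (axis times angle).
In Python, from bench import get_obs, optics, env gives the robot as it stands. The module is installed in compiled form; this text tells all that it offers.
- The arm moves only by the tool step_arm, never from a script. Its argument "plan" is a list of rows, each a list of 7 numbers: the shift along the tool's x, y, z in cm, then the turn, a rotation vector about the tool's x, y, z in rad, then the gripper's target within -1 to 1 (fully open at 1, half-way at 0, shut at -1). In form: [[tx, ty, tz, wx, wy, wz, grip], ...]. A call has exactly 5 rows; each row shifts and turns the commanded pose from where the row before left it, along the tool's axes as they then stand; what a row does not reach is not made up. A row lasts 1/12 s, in which the tool goes at most 41.7 mm and 7.16 degrees, less where a joint would pass 70% of its speed; a pose out of reach is approached as far as the arm can. A call with a gripper value outside its range is refused whole. The fingers move at their own pace and stop on an object; "squeeze" is the grip in N (left out, the last holds). Time passes only in rows, so rows that do not move let the fingers close, or fill a call up. It gives the time, the measured TCP pose, the force, the opening and the grip force at its end, in the units of the state.
- get_obs(): the state, without advancing time (a new reading comes with each control period).
- optics.grab_frame(name): name is "side" or "top" or "wrist"; returns (picture, depth): 420x560x3 uint8, blue, green, red; 420x560 float32, m along the optical axis (not along the pixel's ray), 0 where there is no reading.
- optics.camera_info(name): a dict with "fovy" (degrees; the focal length in pixels is half the picture's height over the tangent of half this angle, whatever the lens; pixels are square), "cx", "cy" (the principal point, pixels), "rvec" (rotation vector, rad) and "tvec" (3), from world to camera coordinates, as OpenCV has them; the wrist camera has in their place "T_tool_cam" (4x4, takes a point from camera to tool coordinates, whose origin is the TCP and whose axes are the flange's). Camera axes: x right, y down, z forward; pixel columns grow to the right and rows downward; lengths in m; the calibration is good to about 2 mm. The wrist camera is an equidistant fisheye: a pixel r from the principal point sees the ray r / f radians off the axis. A picture is of the moment at which its call begins: read the wrist's pose just before it. camera_info takes no time and is no camera call.
- env.hand_in(): hands the job in; it is judged then, once.
The state is a dict: "time_s": time; "q": joint angles; "joint_vel": joint speeds; "joint_efforts": joint torques, N m; "tool_pos": TCP position; "tool_rot": TCP orientation; "force": force on the tool from outside, world axes, zero at the start; "ft_torque": the same for the moment, N m; "grip_width": finger opening in m; "gripper_force": force on a finger pad.
Only numpy, scipy, OpenCV 4.12 (cv2) and the standard library are available. Lean on these libraries where they do the work, as an engineer would, in place of code of your own. Each camera call takes 0.05 s, during which the arm holds its last target. There are 200 camera calls.

## Working session

There is one attempt and no reset: what is moved stays moved. The work goes in short steps, Python scripts to look and compute and a tool call to move; the robot and the scene stay as the last step left them, time stands still between calls to the robot, and variables do not carry over. Pictures are saved under pics/ and viewed, at most 14 in all, crops included, and the job is handed in when it is done.

Besides the shell and the picture viewer there is one more tool, called after "Request:" as a command line: name --pt "numbers of a row" for each row, then --argument value for the rest. step_arm: Moves the arm, as the interface text tells. Its arguments: {"type":"object","properties":{"plan":{"type":"array"},"squeeze":{"type":"number"}},"required":["plan"]}

```bash
mkdir -p pics; ls; cat > h.py <<'E'
import numpy as np, cv2
from scipy.spatial.transform import Rotation as R
from bench import get_obs, optics, env
np.set_printoptions(precision=4,suppress=True)
def cam(name):
    i=optics.camera_info(name); f=210/np.tan(np.radians(i['fovy'])/2); return i,f
def world(name,u,v,d):
    i,f=cam(name); Rm=R.from_rotvec(np.ravel(i['rvec'])).as_matrix()
    p=np.array([(u-i['cx'])/f*d,(v-i['cy'])/f*d,d]); return Rm.T@(p-np.ravel(i['tvec']))
def cloud(name,depth):
    i,f=cam(name); Rm=R.from_rotvec(np.ravel(i['rvec'])).as_matrix()
    v,u=np.mgrid[:420,:560]; P=np.stack([(u-i['cx'])/f*depth,(v-i['cy'])/f*depth,depth],-1)
    return (P-np.ravel(i['tvec']))@Rm
def at_z(name,u,v,z):
    i,f=cam(name); Rm=R.from_rotvec(np.ravel(i['rvec'])).as_matrix(); t=np.ravel(i['tvec'])
    c=-Rm.T@t; r=Rm.T@np.array([(u-i['cx'])/f,(v-i['cy'])/f,1]); return c+r*(z-c[2])/r[2]
E
python3 - <<'E'
from h import *
for n in ['top','side']:
    im,d=optics.grab_frame(n); cv2.imwrite(f'pics/{n}0.png',cv2.resize(im,(800,600))); np.save(f'{n}0.npy',d); cv2.imwrite(f'pics/{n}0_raw.png',im)
o=get_obs(); print(o)
for n in ['top','side','wrist']: print(optics.camera_info(n))
E
```

```text
pics
{'time_s': 0.1, 'q': array([ 1.2298,  0.5371, -0.0044,  1.5388,  0.0026,  1.0673, -0.0712]), 'joint_vel': array([ 0.0016, -0.0007, -0.0001, -0.0032,  0.0006, -0.0014,  0.0012]), 'joint_efforts': array([  0.0022, -57.2084,   0.9935, -25.2235,  -0.0563,   0.0134,
         0.    ]), 'tool_pos': array([ 0.1762, -0.6251,  0.2379]), 'tool_rot': array([-3.1105, -0.4302,  0.0006]), 'force': array([-0.3017,  1.023 ,  0.7997]), 'ft_torque': array([ 0.0139, -0.0528,  0.0453]), 'gripper_force': 0.0, 'grip_width': 0.08801096516678658}
{'fovy': 45.25086643771486, 'cx': 271.8005980810262, 'cy': 212.6494841562095, 'rvec': array([ 2.1371, -2.1449,  0.1842]), 'tvec': array([-0.0157,  0.5842,  1.3969])}
{'fovy': 43.85556652849274, 'cx': 289.7313977655748, 'cy': 207.7801866891528, 'rvec': array([ 1.7831,  1.011 , -0.6622]), 'tvec': array([-0.2916, -0.0899,  2.1525])}
{'fovy': 65.70646984690485, 'cx': 283.8216905252335, 'cy': 212.43769489178024, 'T_tool_cam': array([[-0.0008, -0.9631, -0.2692,  0.0697],
       [ 1.    , -0.0006, -0.0009,  0.001 ],
       [ 0.0007, -0.2692,  0.9631, -0.1451],
       [ 0.    ,  0.    ,  0.    ,  1.    ]])}
```

View pics/top0.png

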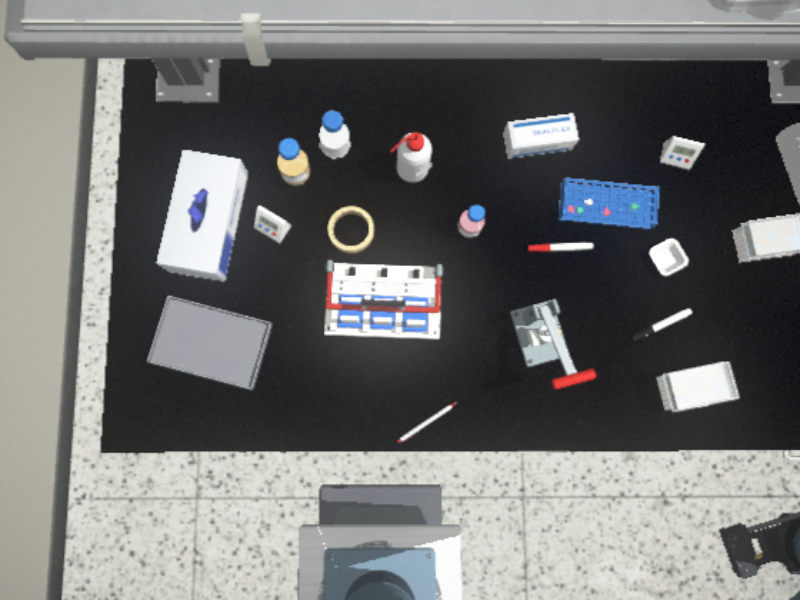

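View pics/side0.png

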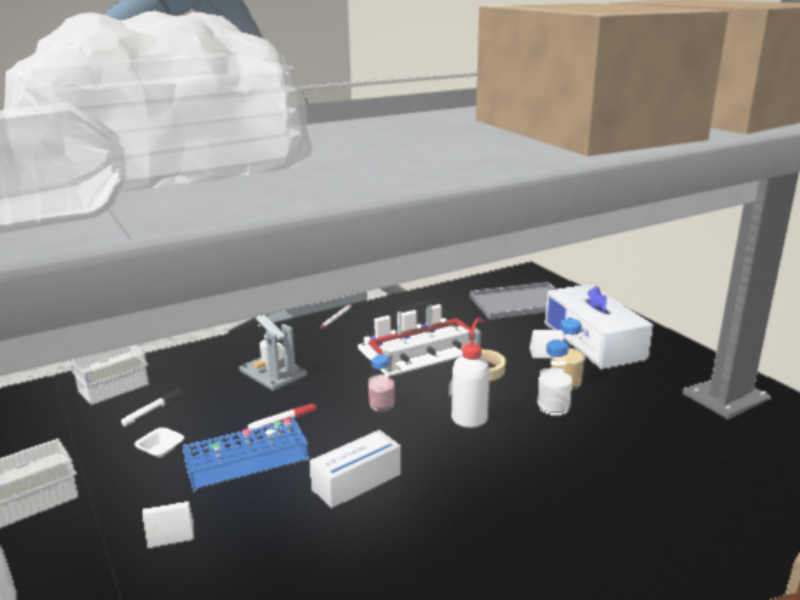

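Top view: three cassettes in the station (~(383,300)), tray at (210,342), pump at (545,335) with the red handle at (574,379). Next, an enlarged composite for measuring.

```bash
python3 - <<'E'
from h import *
im=cv2.imread('pics/top0_raw.png')
def crop(u0,v0,w,h,s): return cv2.resize(im[v0:v0+h,u0:u0+w],None,fx=s,fy=s,interpolation=cv2.INTER_CUBIC)
a=crop(220,175,100,70,4); b=crop(350,200,75,75,4); c=crop(95,200,100,75,4)
H=600;out=np.zeros((H,800,3),np.uint8); out[:280,:400]=a; out[:300,400:700]=b; out[300:,:400]=c
cv2.imwrite('pics/comp.png',out)
d=np.load('top0.npy'); P=cloud('top',d)
for n,(u,v) in dict(tape=(245,160),bottle=(330,155),timer=(190,157),marker=(300,295),bench=(330,260),tray=(147,240),shelf=(280,30)).items(): print(n,P[v,u])
hsv=cv2.cvtColor(im,cv2.COLOR_BGR2HSV)
red=((hsv[...,0]<8)|(hsv[...,0]>172))&(hsv[...,1]>150)&(hsv[...,2]>80)
for box in [(220,320,175,245),(380,425,250,275)]:
    m=np.zeros_like(red); m[box[2]:box[3],box[0]:box[1]]=1; m&=red; q=P[m]; print(len(q),q.mean(0),q.min(0),q.max(0))
E
```

```text
tape [ 0.7535  0.0618 -0.0023]
bottle [ 0.7544 -0.1888  0.0479]
timer [0.7506 0.2207 0.0427]
marker [ 0.3508 -0.0984  0.0046]
bench [ 0.4517 -0.1884 -0.006 ]
tray [0.5107 0.3453 0.0102]
shelf [ 0.8386 -0.0293  0.601 ]
182 [ 0.597  -0.0042  0.0416] [ 0.5689 -0.1205  0.0314] [0.65   0.1081 0.0489]
240 [ 0.4276 -0.358   0.1449] [ 0.4113 -0.4418 -0.0042] [ 0.4561 -0.3138  0.168 ]
```

View pics/comp.png

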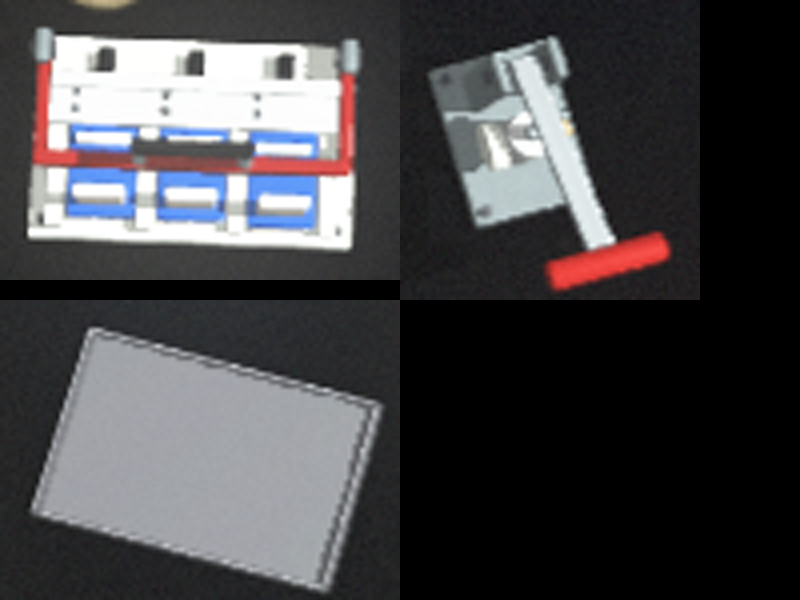

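```bash
python3 - <<'E'
from h import *
i,f=cam('top');print('cam',-R.from_rotvec(i['rvec']).as_matrix().T@i['tvec'])
def px(x,y,ox,oy,u0,v0): return u0+(x-ox+.5)/4-.5, v0+(y-oy+.5)/4-.5
g=lambda pts,z,ox,oy,u0,v0:np.array([at_z('top',*px(x,y,ox,oy,u0,v0),z) for x,y in pts])[:,:2]
S=(0,0,220,175)
def yaw(a,b): d=a-b; return np.degrees(np.arctan2(d[1],d[0]))
r=g([(133,150),(255,152)],.1,*S); print('rod',r,r.mean(0),yaw(r[0],r[1])-90)
p=g([(100,189),(193,193),(286,200)],.073,*S); print('padtop',p,yaw(p[0],p[2])-90)
b=g([(28,240),(352,249)],.0,*S);print('front',b,b.mean(0),yaw(b[0],b[1])-90)
c=g([(44,38),(351,48)],.04,*S);print('hinge posts',c,c.mean(0),yaw(c[0],c[1])-90)
h=g([(550,276),(667,248)],.155,400,0,350,200);print('handle',h,h.mean(0),yaw(h[0],h[1])-90)
h=g([(430,72),(478,226)],.006,400,0,350,200);print('pumpbase left edge',h,yaw(h[0],h[1]))
t=g([(90,328),(382,403),(328,592),(32,513)],.016,0,300,95,200)
print('tray',t,t.mean(0),cv2.minAreaRect(t.astype(np.float32)), yaw(t[0],t[1])-90,yaw(t[3],t[2])-90,yaw(t[0],t[3]))
E
```

```text
cam [ 0.3507 -0.004   1.473 ]
rod [[ 0.5772  0.0349]
 [ 0.5755 -0.0493]] [ 0.5763 -0.0072] -1.1202931643447585
padtop [[ 0.554   0.0588]
 [ 0.5509 -0.0065]
 [ 0.5458 -0.0717]] -3.5976877984915916
front [[ 0.5269  0.1148]
 [ 0.5194 -0.1234]] [ 0.5231 -0.0043] -1.7931275265879236
hinge posts [[ 0.6697  0.1014]
 [ 0.6618 -0.1217]] [ 0.6658 -0.0102] -2.0474460167178705
handle [[ 0.4177 -0.317 ]
 [ 0.4356 -0.3944]] [ 0.4266 -0.3557] 13.029409491643108
pumpbase left edge [[ 0.5753 -0.2699]
 [ 0.4617 -0.3013]] 15.456462191540293
tray [[0.6085 0.4347]
 [0.5524 0.22  ]
 [0.4157 0.2557]
 [0.4732 0.4703]] [0.5125 0.3452] ((0.5121425986289978, 0.34530577063560486), (0.22208908200263977, 0.14129643142223358), 75.35648345947266) -14.643510741258567 -14.997817023039275 -14.738072467578101
```

Request:
step_arm --pt "0 0 0 0 0 -0.12 0.3" --pt "0 0 0 0 0 -0.12 0.3" --pt "0 0 0 0 0 -0.12 0.3" --pt "0 0 0 0 0 -0.12 0.3" --pt "0 0 0 0 0 -0.12 0.3" --squeeze 20

```text
time_s: 0.52
tool_pos: [0.1763, -0.6253, 0.2382]
tool_rot: [-2.841, -1.339, -0.0]
force: [-0.3, -0.2, -0.6]
grip_width: 0.0579
gripper_force: 0.0
```

Request:
step_arm --pt "0 0 0 0 0 -0.12 0.3" --pt "0 0 0 0 0 -0.12 0.3" --pt "0 0 0 0 0 -0.12 0.3" --pt "0 0 0 0 0 -0.12 0.3" --pt "0 0 0 0 0 -0.12 0.3"

```text
time_s: 0.93
tool_pos: [0.1762, -0.6253, 0.2382]
tool_rot: [-2.318, -2.119, -0.001]
force: [-0.4, -0.3, -0.5]
grip_width: 0.0574
gripper_force: 0.0
```

Request:
step_arm --pt "0 0 0 0 0 -0.067 0.3" --pt "3.15 1.9 0 0 0 0 0.3" --pt "3.15 1.9 0 0 0 0 0.3" --pt "3.15 1.9 0 0 0 0 0.3" --pt "3.15 1.9 0 0 0 0 0.3"

```text
time_s: 1.35
tool_pos: [0.2563, -0.5002, 0.2383]
tool_rot: [-2.254, -2.188, -0.0]
force: [-0.1, 0.1, -0.3]
grip_width: 0.0572
gripper_force: 0.0
```

Request:
step_arm --pt "3.15 1.9 0 0 0 0 0.3" --pt "3.15 1.9 0 0 0 0 0.3" --pt "3.15 1.9 0 0 0 0 0.3" --pt "3.15 1.9 0 0 0 0 0.3" --pt "3.15 1.9 0 0 0 0 0.3"

```text
time_s: 1.77
tool_pos: [0.3559, -0.3455, 0.2385]
tool_rot: [-2.253, -2.188, 0.0]
force: [0.9, 0.1, -0.6]
grip_width: 0.0568
gripper_force: 0.0
```

Request:
step_arm --pt "3.15 1.9 0 0 0 0 0.3" --pt "3.15 1.9 0 0 0 0 0.3" --pt "3.15 1.9 0 0 0 0 0.3" --pt "3.15 1.9 0 0 0 0 0.3" --pt "3.15 1.9 0 0 0 0 0.3"

```text
time_s: 2.18
tool_pos: [0.4554, -0.1909, 0.2386]
tool_rot: [-2.254, -2.189, 0.001]
force: [0.5, 0.3, -0.8]
grip_width: 0.0572
gripper_force: 0.0
```

Request:
step_arm --pt "3.15 1.9 0 0 0 0 0.3" --pt "3.15 1.9 0 0 0 0 0.3" --pt "3.15 1.9 0 0 0 0 0.3" --pt "0 0 0 0 0 0 0.3" --pt "0 0 0 0 0 0 0.3"

```text
time_s: 2.6
tool_pos: [0.5153, -0.0973, 0.2385]
tool_rot: [-2.248, -2.194, -0.001]
force: [0.5, -0.3, 0.0]
grip_width: 0.0571
gripper_force: 0.0
```

```bash
cat >> h.py <<'E'
def wgrab(fn):
    o=get_obs(); im,d=optics.grab_frame('wrist'); cv2.imwrite(fn,cv2.resize(im,(800,600)))
    np.savez('w.npz',d=d,pos=o['tool_pos'],rot=o['tool_rot']); return im,d
def wray(u,v):  # u,v in 800x600 picture
    i,f=cam('wrist'); u,v=(u+.5)*.7-.5,(v+.5)*.7-.5
    x,y=u-i['cx'],v-i['cy']; r=np.hypot(x,y); th=r/f
    ray=np.array([x/r*np.sin(th),y/r*np.sin(th),np.cos(th)]); T=i['T_tool_cam']
    w=np.load('w.npz'); Rm=R.from_rotvec(w['rot']).as_matrix()
    return w['pos']+Rm@T[:3,3], Rm@T[:3,:3]@ray
def wz(u,v,z):
    c,r=wray(u,v); return c+r*(z-c[2])/r[2]
E
python3 - <<'E'
from h import *
wgrab('pics/w1.png')
E
```

```text
(no output)
```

View pics/w1.png

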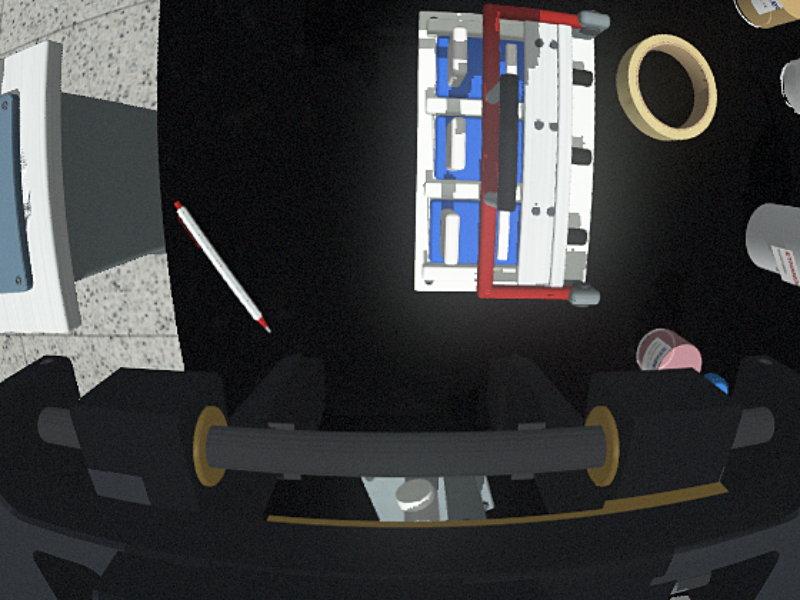

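Wrist view: rod from (511,75) to (506,208), station front edge from (418,12) to (416,290), paddles at (459,45), (458,143), (452,238).

```bash
python3 - <<'E'
from h import *
y=lambda a,b:np.degrees(np.arctan2((a-b)[1],(a-b)[0]))-90
a,b=wz(511,75,.103),wz(506,208,.103);print('rod',a,b,(a+b)/2,y(a,b))
a,b=wz(418,12,.008),wz(416,290,.008);print('front',a,b,(a+b)/2,y(a,b))
a,b=wz(484,8,.042),wz(479,297,.042);print('bar front edge',a,b,(a+b)/2,y(a,b))
for p in [(459,43),(458,143),(451,238)]: print('pad',wz(*p,.073))
E
```

```text
rod [0.583  0.0348 0.103 ] [ 0.5784 -0.048   0.103 ] [ 0.5807 -0.0066  0.103 ] -3.144752086613863
front [0.5311 0.1108 0.008 ] [ 0.5239 -0.1218  0.008 ] [ 0.5275 -0.0055  0.008 ] -1.7711004242726176
bar front edge [0.5791 0.1023 0.042 ] [ 0.5716 -0.12    0.042 ] [ 0.5753 -0.0088  0.042 ] -1.943202832099857
pad [0.5554 0.0635 0.073 ]
pad [ 0.5528 -0.0062  0.073 ]
pad [ 0.5472 -0.0702  0.073 ]
```

Request:
step_arm --pt "3.05 2.05 0 0 0 0 0.3" --pt "3.05 2.05 0 0 0 0 0.3" --pt "3.05 2.05 0 0 0 0 0.3" --pt "0 0 3.5 0 0 0 0.3" --pt "0 0 3.5 0 0 0 0.3"

```text
time_s: 3.07
tool_pos: [0.581, -0.0095, 0.1694]
tool_rot: [2.25, 2.188, 0.006]
force: [0.3, -1.2, -0.7]
grip_width: 0.0575
gripper_force: 0.0
```

Request:
step_arm --pt "0 0 3.5 0 0 0 0.3" --pt "0 0 3 0 0 0 0.3" --pt "0 0 2.2 0 0 0 0.3" --pt "0 0 0 0 0 0 0.3" --pt "0 0 0 0 0 0 -0.2"

```text
time_s: 3.48
tool_pos: [0.5778, -0.0119, 0.0811]
tool_rot: [-2.255, -2.186, 0.004]
force: [-0.0, 0.1, 0.6]
grip_width: 0.0524
gripper_force: 0.0
```

Request:
step_arm --pt "0 0 0 0 0 0 -1" --pt "0 0 0 0 0 0 -1" --pt "0 0 0 0 0 0 -1" --pt "0 0 0 0 0 0 -1" --pt "0 0 0 0 0 0 -1"

```text
time_s: 3.9
tool_pos: [0.5793, -0.0101, 0.0825]
tool_rot: [2.253, 2.188, 0.001]
force: [-0.1, -0.3, -0.1]
grip_width: 0.0188
gripper_force: 0.0
```

Request:
step_arm --pt "0 0 0 0 0 0 -1" --pt "0 0 0 0 0 0 -1" --pt "0 0 0 0 0 0 -1" --pt "0 0 0 0 0 0 -1" --pt "0 0 0 0 0 0 -1"

```text
time_s: 4.32
tool_pos: [0.58, -0.01, 0.0822]
tool_rot: [2.252, 2.188, 0.003]
force: [4.2, -0.8, 2.1]
grip_width: 0.0105
gripper_force: 19.7
```

Request:
step_arm --pt "0 1.05 -1.14 0 0 0 -1" --pt "0 1.2 -0.97 0 0 0 -1" --pt "0 1.34 -0.78 0 0 0 -1" --pt "0 0 0 0 0 0 -1" --pt "0 0 0 0 0 0 -1"

```text
time_s: 4.73
tool_pos: [0.614, -0.0115, 0.11]
tool_rot: [-2.253, -2.188, 0.002]
force: [0.8, -1.1, -2.7]
grip_width: 0.0103
gripper_force: 20.3
```

Request:
step_arm --pt "0 1.44 -0.57 0 0 0 -1" --pt "0 1.51 -0.34 0 0 0 -1" --pt "0 1.54 -0.12 0 0 0 -1" --pt "0 1.54 0.11 0 0 0 -1" --pt "0 0 0 0 0 0 -1"

```text
time_s: 5.15
tool_pos: [0.674, -0.0138, 0.1178]
tool_rot: [-2.253, -2.187, 0.006]
force: [0.8, -3.3, -4.7]
grip_width: 0.0104
gripper_force: 20.2
```

Request:
step_arm --pt "0 1.51 0.34 0 0 0 -1" --pt "0 1.44 0.57 0 0 0 -1" --pt "0 1.34 0.77 0 0 0 -1" --pt "0 0.3 0.2 0 0 0 -1" --pt "0 0 0 0 0 0 -1"

```text
time_s: 5.57
tool_pos: [0.7185, -0.0155, 0.0986]
tool_rot: [-2.252, -2.187, 0.008]
force: [-3.1, -4.0, -8.3]
grip_width: 0.0094
gripper_force: 20.4
```

Request:
step_arm --pt "0 0.3 0.2 0 0 0 -1" --pt "0 0 0 0 0 0 -1" --pt "0 0 0 0 0 0 -1" --pt "0 0 0 0 0 0 -1" --pt "0 0 0 0 0 0 -1"

```text
time_s: 5.98
tool_pos: [0.719, -0.0155, 0.098]
tool_rot: [-2.25, -2.186, 0.013]
force: [-12.8, -4.3, 1.2]
grip_width: 0.0095
gripper_force: 19.6
```

Request:
step_arm --pt "0 0 0 0 0 0 -0.5" --pt "0 0 0 0 0 0 0" --pt "0 0 0 0 0 0 0.15" --pt "0 0 0 0 0 0 0.15" --pt "0 0 0 0 0 0 0.15"

```text
time_s: 6.4
tool_pos: [0.7245, -0.0134, 0.0998]
tool_rot: [2.252, 2.189, 0.003]
force: [0.1, -0.1, -0.5]
grip_width: 0.0408
gripper_force: 0.0
```

Request:
step_arm --pt "0 0 -2 0 0 0 0.15" --pt "0 0 -3 0 0 0 0.15" --pt "0 0 -3.5 0 0 0 0.15" --pt "0 0 -3.5 0 0 0 0.15" --pt "0 0 0 0 0 0 0.15"

```text
time_s: 6.82
tool_pos: [0.7282, -0.013, 0.2279]
tool_rot: [2.248, 2.183, 0.016]
force: [2.3, 0.7, -0.1]
grip_width: 0.0504
gripper_force: 0.0
```

Request:
step_arm --pt "1.8 -3.6 0 0 0 0 0.13" --pt "1.8 -3.6 0 0 0 0 0.13" --pt "1.8 -3.6 0 0 0 0 0.13" --pt "1.8 -3.6 0 0 0 0 0.13" --pt "0 -2.5 0 0 0 -0.06 0.13"

```text
time_s: 7.23
tool_pos: [0.5539, 0.0678, 0.2194]
tool_rot: [-2.179, -2.261, -0.003]
force: [-0.1, 0.7, 0.6]
grip_width: 0.05
gripper_force: 0.0
```

Request:
step_arm --pt "0 0 0 0 0 -0.1 0.13" --pt "0 0 0 0 0 -0.1 0.13" --pt "0 0 0 0 0 -0.1 0.13" --pt "0 0 0 0 0 -0.1 0.13" --pt "0 0 0 0 0 -0.1 0.13"

```text
time_s: 7.65
tool_pos: [0.5574, 0.0631, 0.2194]
tool_rot: [1.553, 2.73, 0.002]
force: [0.9, -0.7, 0.0]
grip_width: 0.0497
gripper_force: 0.0
```

Request:
step_arm --pt "0 0 0 0 0 -0.1 0.13" --pt "0 0 0 0 0 -0.1 0.13" --pt "0 0 0 0 0 -0.1 0.13" --pt "0 0 0 0 0 -0.1 0.13" --pt "0 0 0 0 0 -0.1 0.13"

```text
time_s: 8.07
tool_pos: [0.5574, 0.0631, 0.2193]
tool_rot: [0.829, 3.029, 0.001]
force: [-1.5, 0.1, -0.0]
grip_width: 0.0498
gripper_force: 0.0
```

Request:
step_arm --pt "0 0 0 0 0 -0.1 0.13" --pt "0 0 0 0 0 -0.1 0.13" --pt "0 0 0 0 0 -0.1 0.13" --pt "0 0 0 0 0 -0.1 0.13" --pt "0 0 0 0 0 -0.1 0.13"

```text
time_s: 8.48
tool_pos: [0.5574, 0.063, 0.2193]
tool_rot: [0.055, 3.14, 0.001]
force: [0.6, -0.4, 0.4]
grip_width: 0.05
gripper_force: 0.0
```

```bash
cat >> h.py <<'E'
def tray(tag=None):
    im,d=optics.grab_frame('top')
    g=im.astype(int); m=((g.min(2)>55)).astype(np.uint8); m[:,:85]=0; m[:,215:]=0; m[:195]=0; m[300:]=0
    m=cv2.morphologyEx(m,cv2.MORPH_OPEN,np.ones((3,3)))
    n,l,s,c=cv2.connectedComponentsWithStats(m); k=1+s[1:,4].argmax()
    cn=np.argwhere(l==k)[:,::-1]; W=np.array([at_z('top',u,v,.014)[:2] for u,v in cn],np.float32)
    print('tray',cv2.minAreaRect(W)); return im
E
python3 - <<'E'
from h import *
im=tray(); cv2.imwrite('pics/top1_raw.png',im)
o=get_obs(); print(o['tool_pos'],o['q'])
wgrab('pics/w2.png')
E
```

```text
Traceback (most recent call last):
  File "h.py", line 33, in tray
    cn=np.argwhere(l==k)[:,::-1]; W=np.array([at_z('top',u,v,.014)[:2] for u,v in cn],np.float32)
                                              ~~~~^^^^^^^^^^^^^^^^
  File "h.py", line 15, in at_z
    i,f=cam(name); Rm=R.from_rotvec(np.ravel(i['rvec'])).as_matrix(); t=np.ravel(i['tvec'])
        ~~~^^^^^^
  File "h.py", line 6, in cam
    i=optics.camera_info(name); f=210/np.tan(np.radians(i['fovy'])/2); return i,f
ValueError: time passes only in moves, steps and waits
```

```bash
sed -i 's/^def cam(name)/import functools\n@functools.cache\ndef cam(name)/' h.py
sed -i "s/cn=np.argwhere(l==k)\[:,::-1\]/cn=cv2.convexHull(np.argwhere(l==k)[:,::-1].astype(np.int32))[:,0]/" h.py
python3 - <<'E'
from h import *
im=tray(); cv2.imwrite('pics/top1_raw.png',im)
o=get_obs(); print(o['tool_pos'],o['q'])
wgrab('pics/w2.png')
E
```

```text
tray ((0.5124479532241821, 0.3455444574356079), (0.22732709348201752, 0.1441522240638733), 75.01638793945312)
[0.5573 0.0629 0.2191] [ 0.4696  0.5723 -0.9067  1.76    0.5094  1.0623  0.9156]
```

View pics/w2.png

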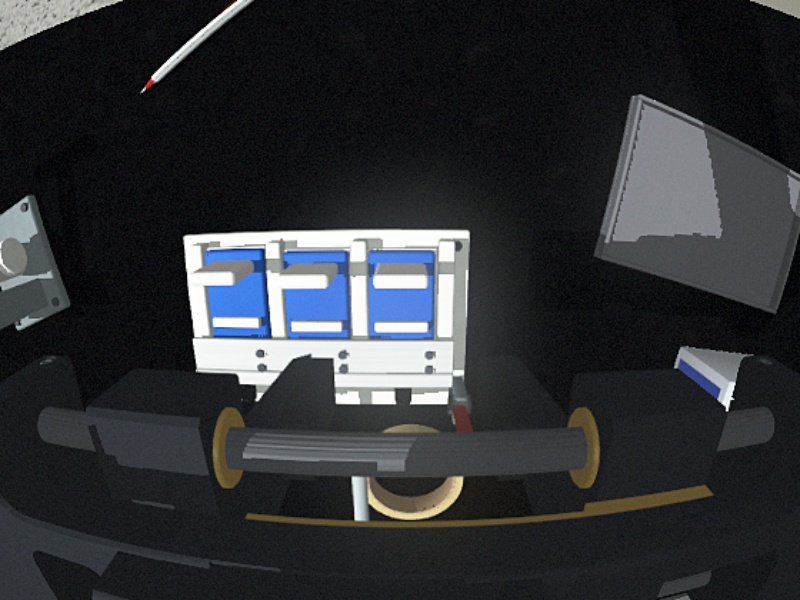

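Bar is up and clear; paddle tops at about (401,281), (308,280), (221,279).

```bash
python3 - <<'E'
from h import *
for p in [(401,281),(308,280),(219,279),(376,281),(427,281)]: print('pad',p,wz(*p,.073))
for p in [(413,324),(316,327)]: print('rib',wz(*p,.034))
w=np.load('w.npz');print(R.from_rotvec(w['rot']).as_matrix())
E
```

```text
pad (401, 281) [0.5551 0.0595 0.073 ]
pad (308, 280) [ 0.5518 -0.0011  0.073 ]
pad (219, 279) [ 0.5479 -0.0638  0.073 ]
pad (376, 281) [0.5544 0.0434 0.073 ]
pad (427, 281) [0.5557 0.0762 0.073 ]
rib [0.5971 0.0663 0.034 ]
rib [ 0.5968 -0.0072  0.034 ]
[[-0.9993  0.0387  0.0006]
 [ 0.0387  0.9993  0.0008]
 [-0.0006  0.0008 -1.    ]]
```

Request:
step_arm --pt "0.25 -0.25 3 0 0 0 0.13" --pt "0 0 3.8 0 0 0 0.13" --pt "0 0 3.8 0 0 0 0.13" --pt "0 0 2.5 0 0 0 0.13" --pt "0 0 2 0 0 0 0.13" --squeeze 40

```text
time_s: 9.05
tool_pos: [0.5534, 0.06, 0.0656]
tool_rot: [-0.068, -3.139, 0.001]
force: [0.4, 0.4, 0.0]
grip_width: 0.0497
gripper_force: 0.0
```

Request:
step_arm --pt "0 0 1.5 0 0 0 0.13" --pt "0 0 1.4 0 0 0 0.13" --pt "0 0 0 0 0 0 -0.2" --pt "0 0 0 0 0 0 -0.6" --pt "0 0 0 0 0 0 -0.6"

```text
time_s: 9.47
tool_pos: [0.5552, 0.0605, 0.04]
tool_rot: [0.063, 3.14, 0.0]
force: [0.4, -0.4, -1.3]
grip_width: 0.0351
gripper_force: 40.0
```

Request:
step_arm --pt "0 0 0 0 0 0 -1" --pt "0 0 0 0 0 0 -1" --pt "0 0 0 0 0 0 -1" --pt "0 0 0 0 0 0 -1" --pt "0 0 0 0 0 0 -1"

```text
time_s: 9.88
tool_pos: [0.5549, 0.0603, 0.0396]
tool_rot: [0.063, 3.14, -0.0]
force: [-0.4, -1.2, 3.2]
grip_width: 0.0355
gripper_force: 40.0
```

Request:
step_arm --pt "0.6 0 0 0 0 0 -1" --pt "1.1 0 0 0 0 0 -1" --pt "1.3 0 0 0 0 0 -1" --pt "1.3 0 0 0 0 0 -1" --pt "1.0 0 0 0 0 0 -1"

```text
time_s: 10.3
tool_pos: [0.501, 0.0626, 0.0393]
tool_rot: [0.062, 3.14, 0.001]
force: [1.0, -0.1, 0.9]
grip_width: 0.0354
gripper_force: 40.0
```

Request:
step_arm --pt "0 0 0 0 0 0 -1" --pt "0 0 -1 0 0 0 -1" --pt "0 0 -2 0 0 0 -1" --pt "0 0 -2 0 0 0 -1" --pt "0 0 -2 0 0 0 -1"

```text
time_s: 10.72
tool_pos: [0.5013, 0.0623, 0.1099]
tool_rot: [-0.062, -3.14, -0.0]
force: [0.7, -0.8, -2.6]
grip_width: 0.0358
gripper_force: 40.0
```

```bash
python3 - <<'E'
from h import *
im=tray()
wgrab('pics/w3.png')
o=get_obs(); print(o['tool_pos'],o['tool_rot'],o['grip_width'],o['q'])
E
```

```text
tray ((0.5125201940536499, 0.3455251455307007), (0.22732709348201752, 0.1443018615245819), 75.01638793945312)
[0.5035 0.0628 0.1117] [0.0631 3.1365 0.0012] 0.035429142120972916 [ 0.4213  0.6342 -0.8222  1.9734  0.6436  0.8102  0.7625]
```

View pics/w3.png

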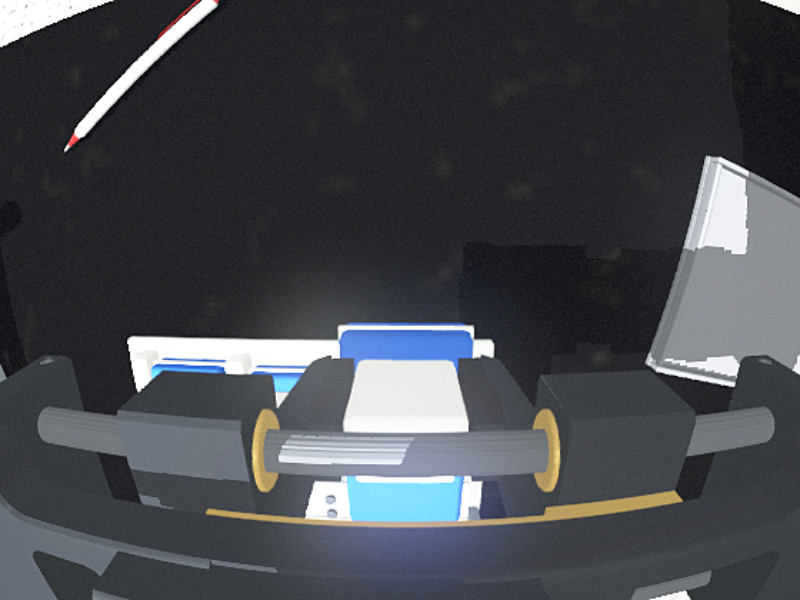

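Request:
step_arm --pt "0.18 3 0 0 0 0 -1" --pt "0.18 4 0 0 0 0 -1" --pt "0.18 4 0 0 0 0 -1" --pt "0.18 4 0 0 0 0 -1" --pt "0.18 4 0 0 0 0 -1"

```text
time_s: 11.23
tool_pos: [0.4996, 0.2538, 0.108]
tool_rot: [-0.064, -3.14, 0.001]
force: [1.1, -0.6, -1.1]
grip_width: 0.0356
gripper_force: 40.0
```

Request:
step_arm --pt "0.18 4 0 0 0 0 -1" --pt "0.18 4 0 0 0 0 -1" --pt "0.18 4 0 0 0 0 -1" --pt "0.18 3 0 0 0 0 -1" --pt "0 1.65 0 0 0 0 -1"

```text
time_s: 11.65
tool_pos: [0.4971, 0.4239, 0.1081]
tool_rot: [-0.056, -3.139, -0.003]
force: [-1.0, -0.2, -1.5]
grip_width: 0.035
gripper_force: 40.0
```

Request:
step_arm --pt "0 0 0 0 0 0.111 -1" --pt "0 0 0 0 0 0.111 -1" --pt "0 0 0 0 0 0 -1" --pt "0 0 0 0 0 0 -1" --pt "0 0 0 0 0 0 -1"

```text
time_s: 12.07
tool_pos: [0.4995, 0.4186, 0.1083]
tool_rot: [-0.406, -3.115, 0.002]
force: [-0.6, -0.3, -1.4]
grip_width: 0.0354
gripper_force: 40.0
```

```bash
python3 - <<'E'
from h import *
wgrab('pics/w4.png')
o=get_obs(); print(o['tool_pos'],o['tool_rot'],o['grip_width'],o['q'])
E
```

```text
[0.4996 0.4186 0.1085] [-0.4068 -3.1147  0.0011] 0.03550146656832854 [-0.2922  0.8157 -0.7282  1.5885  0.622   0.9826  0.0912]
```

View pics/w4.png

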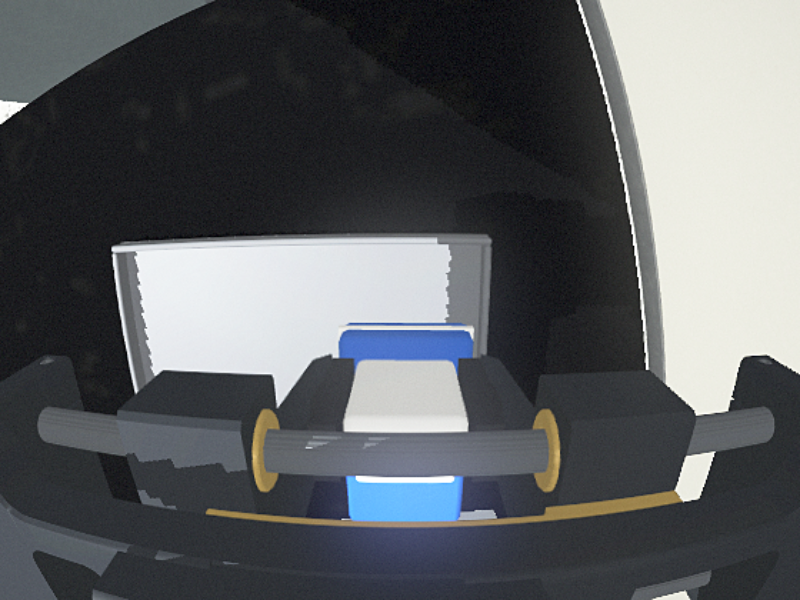

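Request:
step_arm --pt "0 0 2 0 0 0 -1" --pt "0 0 2 0 0 0 -1" --pt "0 0 1.8 0 0 0 -1" --pt "0 0 0.8 0 0 0 -1" --pt "0 0 0.5 0 0 0 -1"

```text
time_s: 12.53
tool_pos: [0.4991, 0.4184, 0.0366]
tool_rot: [-0.409, -3.113, 0.002]
force: [0.3, 0.1, -1.2]
grip_width: 0.0358
gripper_force: 40.0
```

Request:
step_arm --pt "0 0 0.2 0 0 0 -1" --pt "0 0 0 0 0 0 -1" --pt "0 0 0 0 0 0 -0.1" --pt "0 0 0 0 0 0 0.13" --pt "0 0 0 0 0 0 0.13"

```text
time_s: 12.95
tool_pos: [0.5001, 0.4198, 0.0371]
tool_rot: [0.41, 3.114, 0.002]
force: [-0.7, -0.9, 0.2]
grip_width: 0.0492
gripper_force: 0.0
```

Request:
step_arm --pt "0 0 0 0 0 0 0.13" --pt "0 0 -1.5 0 0 0 0.13" --pt "0 0 -3 0 0 0 0.13" --pt "0 0 -3.5 0 0 0 0.13" --pt "0 0 -2 0 0 0 0.13"

```text
time_s: 13.37
tool_pos: [0.5001, 0.4208, 0.1407]
tool_rot: [0.409, 3.113, 0.006]
force: [-0.4, 1.1, 0.3]
grip_width: 0.0499
gripper_force: 0.0
```

Request:
step_arm --pt "0 0 0 0 0 -0.111 0.13" --pt "0 0 0 0 0 -0.111 0.13" --pt "-0.5 -3 0 0 0 0 0.13" --pt "-0.6 -3.9 0 0 0 0 0.13" --pt "-0.6 -3.9 0 0 0 0 0.13"

```text
time_s: 13.78
tool_pos: [0.5119, 0.3106, 0.1373]
tool_rot: [0.059, 3.14, 0.002]
force: [1.8, -0.2, -0.1]
grip_width: 0.0496
gripper_force: 0.0
```

Request:
step_arm --pt "-0.6 -3.9 0 0 0 0 0.13" --pt "-0.6 -3.9 0 0 0 0 0.13" --pt "-0.6 -3.9 0 0 0 0 0.13" --pt "-0.6 -3.9 0 0 0 0 0.13" --pt "-0.6 -3.9 0 0 0 0 0.13"

```text
time_s: 14.2
tool_pos: [0.5347, 0.1128, 0.1373]
tool_rot: [0.062, 3.14, -0.0]
force: [0.5, 0.3, -0.3]
grip_width: 0.05
gripper_force: 0.0
```

Request:
step_arm --pt "-0.6 -3.9 0 0 0 0 0.13" --pt "-0.6 -3 0 0 0 0 0.13" --pt "-0.5 -2 0 0 0 0 0.13" --pt "0 0 0 0 0 0 0.13" --pt "0 0 0 0 0 0 0.13"

```text
time_s: 14.62
tool_pos: [0.5483, 0.0239, 0.137]
tool_rot: [0.067, 3.14, -0.001]
force: [-0.2, 0.4, -0.8]
grip_width: 0.0498
gripper_force: 0.0
```

```bash
python3 - <<'E'
from h import *
im=tray(); cv2.imwrite('pics/top2_raw.png',im)
o=get_obs(); print(o['tool_pos'],o['tool_rot'],o['grip_width'],o['q'])
cv2.imwrite('pics/t2.png',cv2.resize(im[170:310,80:330],None,fx=3,fy=3,interpolation=cv2.INTER_CUBIC))
E
```

```text
tray ((0.5125056505203247, 0.3454735577106476), (0.2274342030286789, 0.14430049061775208), 75.01638793945312)
[0.548  0.0256 0.1369] [0.0626 3.1399 0.0009] 0.04986900921679949 [ 0.4875  0.6556 -0.8337  1.8537  0.6095  0.9076  0.8952]
```

View pics/t2.png

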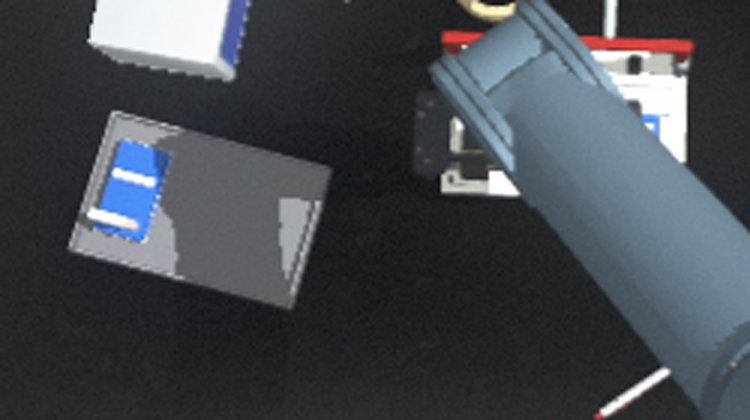

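The first cassette lies square in the tray's left slot at about (125,190) in the crop, and the tray is unmoved. Next, the middle one.

Request:
step_arm --pt "-0.6 -3.1 0 0 0 0 0.13" --pt "0 0 2.5 0 0 0 0.13" --pt "0 0 3 0 0 0 0.13" --pt "0 0 2.5 0 0 0 0.13" --pt "0 0 1.8 0 0 0 0.13"

```text
time_s: 15.08
tool_pos: [0.5517, -0.0041, 0.0367]
tool_rot: [-0.058, -3.14, -0.001]
force: [0.4, -0.5, 0.1]
grip_width: 0.0497
gripper_force: 0.0
```

Request:
step_arm --pt "0 0 0 0 0 0 0.13" --pt "0 0 0 0 0 0 -0.2" --pt "0 0 0 0 0 0 -1" --pt "0 0 0 0 0 0 -1" --pt "0 0 0 0 0 0 -1"

```text
time_s: 15.5
tool_pos: [0.5537, -0.0053, 0.0396]
tool_rot: [0.062, 3.138, 0.001]
force: [-1.2, 2.0, 4.2]
grip_width: 0.0357
gripper_force: 40.0
```

Request:
step_arm --pt "0.6 0 0 0 0 0 -1" --pt "1.1 0 0 0 0 0 -1" --pt "1.3 0 0 0 0 0 -1" --pt "1.3 0 0 0 0 0 -1" --pt "1.0 0 0 0 0 0 -1"

```text
time_s: 15.92
tool_pos: [0.5001, -0.0042, 0.039]
tool_rot: [0.063, 3.138, 0.0]
force: [1.9, -0.4, 0.9]
grip_width: 0.0357
gripper_force: 40.0
```

Request:
step_arm --pt "0 0 0 0 0 0 -1" --pt "0 0 -1 0 0 0 -1" --pt "0 0 -2 0 0 0 -1" --pt "0 0 -2 0 0 0 -1" --pt "0 0 -2 0 0 0 -1"

```text
time_s: 16.33
tool_pos: [0.4993, -0.0043, 0.1091]
tool_rot: [-0.063, -3.14, 0.0]
force: [0.0, -0.7, -1.3]
grip_width: 0.0356
gripper_force: 40.0
```

```bash
python3 - <<'E'
from h import *
im=tray()
wgrab('pics/w5.png')
o=get_obs(); print(o['tool_pos'],o['tool_rot'],o['grip_width'],o['q'])
E
```

```text
tray ((0.5128702521324158, 0.3468080461025238), (0.22464308142662048, 0.14431355893611908), 75.02888488769531)
[ 0.5016 -0.0041  0.1108] [ 0.0632  3.1365 -0.0002] 0.035151542618500134 [ 0.5553  0.6271 -0.8214  1.9882  0.6429  0.8008  0.8911]
```

Request:
step_arm --pt "0.35 3 0 0 0 0 -1" --pt "0.35 4 0 0 0 0 -1" --pt "0.35 4 0 0 0 0 -1" --pt "0.35 4 0 0 0 0 -1" --pt "0.35 4 0 0 0 0 -1"

```text
time_s: 16.85
tool_pos: [0.4891, 0.1875, 0.1073]
tool_rot: [-0.064, -3.14, 0.001]
force: [1.3, -0.1, -1.4]
grip_width: 0.0354
gripper_force: 40.0
```

Request:
step_arm --pt "0.35 4 0 0 0 0 -1" --pt "0.35 4 0 0 0 0 -1" --pt "0.35 4 0 0 0 0 -1" --pt "0.35 3 0 0 0 0 -1" --pt "0 1.7 0 0 0 0 -1"

```text
time_s: 17.27
tool_pos: [0.48, 0.3585, 0.1075]
tool_rot: [-0.056, -3.139, -0.004]
force: [-0.9, 0.6, -0.9]
grip_width: 0.0355
gripper_force: 40.0
```

Request:
step_arm --pt "0 0 0 0 0 0.111 -1" --pt "0 0 0 0 0 0.111 -1" --pt "0 0 0 0 0 0 -1" --pt "0 0 0 0 0 0 -1" --pt "0 0 0 0 0 0 -1"

```text
time_s: 17.68
tool_pos: [0.4823, 0.3532, 0.1075]
tool_rot: [-0.406, -3.115, 0.002]
force: [-0.3, -0.3, -1.0]
grip_width: 0.0354
gripper_force: 40.0
```

```bash
python3 - <<'E'
from h import *
wgrab('pics/w6.png')
o=get_obs(); print(o['tool_pos'],o['tool_rot'],o['grip_width'],o['q'])
E
```

```text
[0.4824 0.3533 0.1076] [-0.407  -3.1147  0.001 ] 0.03558034541750083 [-0.1869  0.7442 -0.7418  1.7392  0.6193  0.9082  0.1173]
```

View pics/w6.png

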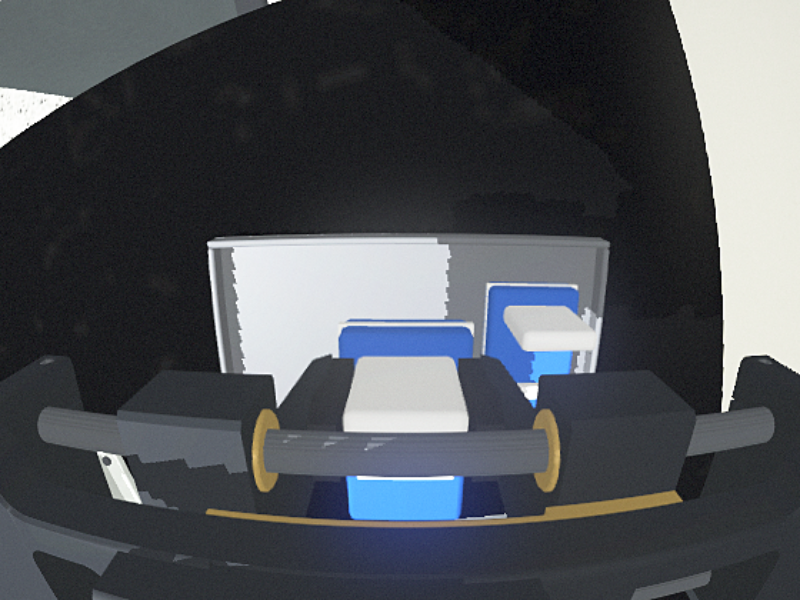

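Request:
step_arm --pt "0 0 2 0 0 0 -1" --pt "0 0 2 0 0 0 -1" --pt "0 0 1.8 0 0 0 -1" --pt "0 0 0.8 0 0 0 -1" --pt "0 0 0.4 0 0 0 -1"

```text
time_s: 18.15
tool_pos: [0.4818, 0.353, 0.0366]
tool_rot: [-0.409, -3.113, 0.002]
force: [0.3, -0.1, -0.9]
grip_width: 0.0357
gripper_force: 40.0
```

Request:
step_arm --pt "0 0 0.2 0 0 0 -1" --pt "0 0 0 0 0 0 -1" --pt "0 0 0 0 0 0 -0.1" --pt "0 0 0 0 0 0 0.13" --pt "0 0 0 0 0 0 0.13"

```text
time_s: 18.57
tool_pos: [0.483, 0.3543, 0.0369]
tool_rot: [0.41, 3.114, 0.002]
force: [-0.1, -0.2, -0.6]
grip_width: 0.0493
gripper_force: 0.0
```

Request:
step_arm --pt "0 0 0 0 0 0 0.13" --pt "0 0 -1.5 0 0 0 0.13" --pt "0 0 -3 0 0 0 0.13" --pt "0 0 -3.5 0 0 0 0.13" --pt "0 0 -2 0 0 0 0.13"

```text
time_s: 18.98
tool_pos: [0.483, 0.3552, 0.1403]
tool_rot: [0.409, 3.113, 0.005]
force: [0.7, 1.3, 0.8]
grip_width: 0.0499
gripper_force: 0.0
```

Request:
step_arm --pt "0 0 0 0 0 -0.111 0.13" --pt "0 0 0 0 0 -0.111 0.13" --pt "-0.7 -3 0 0 0 0 0.13" --pt "-0.7 -3.9 0 0 0 0 0.13" --pt "-0.7 -3.9 0 0 0 0 0.13"

```text
time_s: 19.4
tool_pos: [0.499, 0.245, 0.1373]
tool_rot: [0.058, 3.14, 0.001]
force: [1.8, 0.2, 0.3]
grip_width: 0.0501
gripper_force: 0.0
```

Request:
step_arm --pt "-0.7 -3.9 0 0 0 0 0.13" --pt "-0.7 -3.9 0 0 0 0 0.13" --pt "-0.7 -3.9 0 0 0 0 0.13" --pt "-0.7 -3.9 0 0 0 0 0.13" --pt "-0.7 -3.9 0 0 0 0 0.13"

```text
time_s: 19.82
tool_pos: [0.5265, 0.047, 0.1373]
tool_rot: [0.062, 3.14, -0.001]
force: [0.6, -0.4, 0.2]
grip_width: 0.0493
gripper_force: 0.0
```

Request:
step_arm --pt "-0.7 -3.9 0 0 0 0 0.13" --pt "-0.7 -3 0 0 0 0 0.13" --pt "-0.7 -1.1 0 0 0 0 0.13" --pt "0 0 0 0 0 0 0.13" --pt "0 0 0 0 0 0 0.13"

```text
time_s: 20.23
tool_pos: [0.5444, -0.031, 0.1368]
tool_rot: [0.063, 3.14, 0.002]
force: [-0.3, 0.8, 0.0]
grip_width: 0.0501
gripper_force: 0.0
```

```bash
python3 - <<'E'
from h import *
im=tray()
o=get_obs(); print(o['tool_pos'],o['tool_rot'],o['grip_width'],o['q'])
E
```

```text
tray ((0.5127707719802856, 0.34641408920288086), (0.22547858953475952, 0.1444309949874878), 75.08770751953125)
[ 0.5441 -0.0298  0.1367] [0.0594 3.1403 0.002 ] 0.04959292496544223 [ 0.5917  0.6505 -0.8341  1.863   0.6068  0.9023  0.9986]
```

Request:
step_arm --pt "-0.9 -4.05 0 0 0 0 0.13" --pt "0 0 2.5 0 0 0 0.13" --pt "0 0 3 0 0 0 0.13" --pt "0 0 2.5 0 0 0 0.13" --pt "0 0 1.8 0 0 0 0.13"

```text
time_s: 20.7
tool_pos: [0.5505, -0.0698, 0.0365]
tool_rot: [-0.057, -3.139, -0.002]
force: [0.5, -0.7, 0.6]
grip_width: 0.0498
gripper_force: 0.0
```

Request:
step_arm --pt "0 0 0 0 0 0 0.13" --pt "0 0 0 0 0 0 -0.2" --pt "0 0 0 0 0 0 -1" --pt "0 0 0 0 0 0 -1" --pt "0 0 0 0 0 0 -1"

```text
time_s: 21.12
tool_pos: [0.5525, -0.0717, 0.0395]
tool_rot: [0.061, 3.139, 0.001]
force: [-1.3, 2.4, 4.6]
grip_width: 0.0354
gripper_force: 40.0
```

Request:
step_arm --pt "0.6 0 0 0 0 0 -1" --pt "1.1 0 0 0 0 0 -1" --pt "1.3 0 0 0 0 0 -1" --pt "1.3 0 0 0 0 0 -1" --pt "1.0 0 0 0 0 0 -1"

```text
time_s: 21.53
tool_pos: [0.4987, -0.0709, 0.0389]
tool_rot: [0.063, 3.138, -0.001]
force: [2.5, -0.6, 2.3]
grip_width: 0.0353
gripper_force: 40.0
```

Request:
step_arm --pt "0 0 0 0 0 0 -1" --pt "0 0 -1 0 0 0 -1" --pt "0 0 -2 0 0 0 -1" --pt "0 0 -2 0 0 0 -1" --pt "0 0 -2 0 0 0 -1"

```text
time_s: 21.95
tool_pos: [0.4978, -0.0707, 0.1088]
tool_rot: [-0.062, -3.139, -0.0]
force: [0.3, 0.5, -1.9]
grip_width: 0.0354
gripper_force: 40.0
```

```bash
python3 - <<'E'
from h import *
im=tray()
wgrab('pics/w7.png')
o=get_obs(); print(o['tool_pos'],o['tool_rot'],o['grip_width'],o['q'])
E
```

```text
tray ((0.512779176235199, 0.34649261832237244), (0.22532401978969574, 0.1443018615245819), 75.01638793945312)
[ 0.5002 -0.0708  0.1106] [ 0.0631  3.1372 -0.0011] 0.035409647339435975 [ 0.6833  0.6314 -0.8174  1.9791  0.6416  0.8048  1.0271]
```

Request:
step_arm --pt "0.53 3 0 0 0 0 -1" --pt "0.53 4 0 0 0 0 -1" --pt "0.53 4 0 0 0 0 -1" --pt "0.53 4 0 0 0 0 -1" --pt "0.53 4 0 0 0 0 -1"

```text
time_s: 22.47
tool_pos: [0.4786, 0.1213, 0.1072]
tool_rot: [-0.064, -3.139, 0.001]
force: [0.9, 0.0, -2.2]
grip_width: 0.0352
gripper_force: 40.0
```

Request:
step_arm --pt "0.53 4 0 0 0 0 -1" --pt "0.53 4 0 0 0 0 -1" --pt "0.53 4 0 0 0 0 -1" --pt "0.53 3 0 0 0 0 -1" --pt "0 1.7 0 0 0 0 -1"

```text
time_s: 22.88
tool_pos: [0.4625, 0.2926, 0.1075]
tool_rot: [-0.055, -3.139, -0.003]
force: [0.7, -0.6, -1.1]
grip_width: 0.0354
gripper_force: 40.0
```

Request:
step_arm --pt "0 0 0 0 0 0.111 -1" --pt "0 0 0 0 0 0.111 -1" --pt "0 0 0 0 0 0 -1" --pt "0 0 0 0 0 0 -1" --pt "0 0 0 0 0 0 -1"

```text
time_s: 23.3
tool_pos: [0.4649, 0.2874, 0.1074]
tool_rot: [-0.406, -3.115, 0.002]
force: [0.2, -0.1, -2.1]
grip_width: 0.0354
gripper_force: 40.0
```

```bash
python3 - <<'E'
from h import *
wgrab('pics/w8.png')
o=get_obs(); print(o['tool_pos'],o['tool_rot'],o['grip_width'],o['q'])
E
```

```text
[0.4649 0.2874 0.1076] [-0.4069 -3.1145  0.001 ] 0.035502182356217146 [-0.0726  0.6762 -0.7569  1.874   0.6144  0.8413  0.1635]
```

View pics/w8.png

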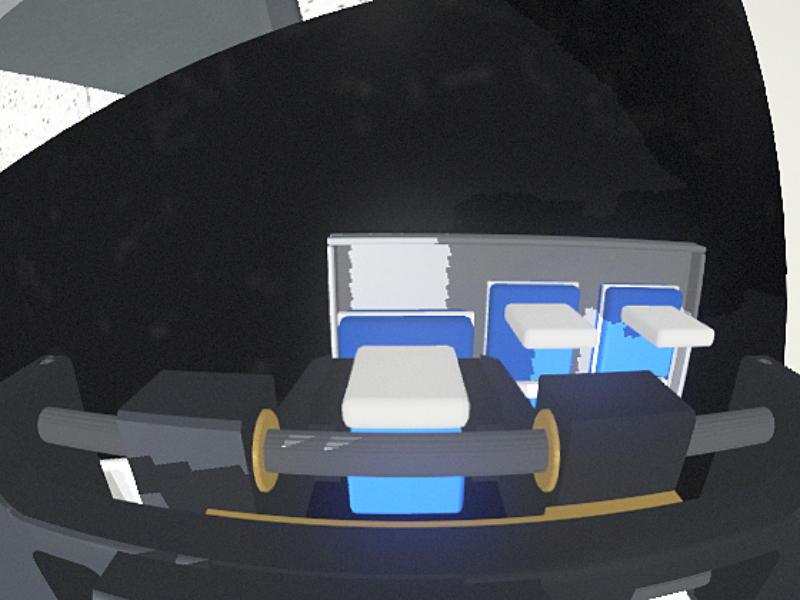

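```bash
python3 - <<'E'
from h import *
w=np.load('w.npz'); d=w['d']; T=cam('wrist')[0]['T_tool_cam']
i,f=cam('wrist')
for u,v in [(360,330),(400,330),(450,330),(400,318),(400,345),(400,360),(370,375),(440,375),(400,400),(400,415),(400,440),(370,490),(400,500),(440,490)]:
    dd=d[int(v*.7),int(u*.7)]; c,r=wray(u,v)
    th=np.hypot((u+.5)*.7-.5-i['cx'],(v+.5)*.7-.5-i['cy'])/f
    P=c+r*dd/np.cos(th); Rm=R.from_rotvec(w['rot']).as_matrix(); print((u,v),round(float(dd),4),(Rm.T@(P-w['pos'])))
E
```

```text
(360, 330) 0.1663 [ 0.0142 -0.0169  0.0127]
(400, 330) 0.1671 [ 0.0139 -0.0025  0.0134]
(450, 330) 0.1667 [0.014  0.0155 0.013 ]
(400, 318) 0.1708 [ 0.017  -0.0026  0.0181]
(400, 345) 0.1684 [ 0.0082 -0.0026  0.0132]
(400, 360) 0.1537 [ 0.0086 -0.0024 -0.0019]
(370, 375) 0.1394 [ 0.0096 -0.0113 -0.0165]
(440, 375) 0.141 [ 0.009  0.01  -0.015]
(400, 400) 0.1259 [ 0.0086 -0.0021 -0.0308]
(400, 415) 0.1252 [ 0.0048 -0.0021 -0.0326]
(400, 440) 0.0753 [ 0.0257 -0.0015 -0.0786]
(370, 490) 0.1846 [-0.0572 -0.0156  0.0118]
(400, 500) 0.1875 [-0.0637 -0.003   0.0131]
(440, 490) 0.186 [-0.0582  0.014   0.013 ]
```

Request:
step_arm --pt "0 0 2 0 0 0 -1" --pt "0 0 2 0 0 0 -1" --pt "0 0 1.8 0 0 0 -1" --pt "0 0 0.8 0 0 0 -1" --pt "0 0 0.4 0 0 0 -1"

```text
time_s: 23.77
tool_pos: [0.4644, 0.2872, 0.0368]
tool_rot: [-0.409, -3.113, 0.002]
force: [-0.3, 0.1, -1.4]
grip_width: 0.0357
gripper_force: 40.0
```

Request:
step_arm --pt "0 0 0.2 0 0 0 -1" --pt "0 0 0 0 0 0 -1" --pt "0 0 0 0 0 0 -0.1" --pt "0 0 0 0 0 0 0.13" --pt "0 0 0 0 0 0 0.13"

```text
time_s: 24.18
tool_pos: [0.4657, 0.2885, 0.0369]
tool_rot: [0.41, 3.113, 0.002]
force: [-0.7, 0.4, 0.5]
grip_width: 0.0491
gripper_force: 0.0
```

Request:
step_arm --pt "0 0 0 0 0 0 0.13" --pt "0 0 -1.5 0 0 0 0.13" --pt "0 0 -3 0 0 0 0.13" --pt "0 0 -3.5 0 0 0 0.13" --pt "0 0 -3.5 0 0 0 0.13"

```text
time_s: 24.6
tool_pos: [0.4644, 0.288, 0.1532]
tool_rot: [-0.409, -3.114, 0.0]
force: [0.0, -1.1, 0.6]
grip_width: 0.0495
gripper_force: 0.0
```

Request:
step_arm --pt "0 0 -3.5 0 0 0 0.13" --pt "0 0 -3.5 0 0 0 0.13" --pt "0 0 0 0 0 0.112 0.13" --pt "0 0 0 0 0 0.112 0.13" --pt "0 0 0 0 0 0.112 0.13"

```text
time_s: 25.02
tool_pos: [0.4652, 0.2882, 0.223]
tool_rot: [0.932, 2.998, 0.002]
force: [-1.2, 0.4, -1.4]
grip_width: 0.0494
gripper_force: 0.0
```

Request:
step_arm --pt "0 0 0 0 0 0.112 0.13" --pt "0 0 0 0 0 0.112 0.13" --pt "0 0 0 0 0 0.112 0.13" --pt "0 0 0 0 0 0.112 0.13" --pt "0 0 0 0 0 0.112 0.13"

```text
time_s: 25.43
tool_pos: [0.4647, 0.2883, 0.2223]
tool_rot: [1.725, 2.626, 0.001]
force: [0.4, -0.5, 0.2]
grip_width: 0.0496
gripper_force: 0.0
```

Request:
step_arm --pt "0 0 0 0 0 0.112 0.13" --pt "0 0 0 0 0 0.112 0.13" --pt "0 0 0 0 0 0.112 0.13" --pt "0 0 0 0 0 0.112 0.13" --pt "0 0 0 0 0 0 0.13"

```text
time_s: 25.85
tool_pos: [0.4647, 0.2884, 0.2223]
tool_rot: [2.263, 2.179, 0.002]
force: [-0.6, 0.1, 0.5]
grip_width: 0.0495
gripper_force: 0.0
```

Request:
step_arm --pt "-2.92 2.65 0 0 0 0 0.13" --pt "-2.92 2.65 0 0 0 0 0.13" --pt "-2.92 2.65 0 0 0 0 0.13" --pt "-2.92 2.65 0 0 0 0 0.13" --pt "-2.92 2.65 0 0 0 0 0.13"

```text
time_s: 26.27
tool_pos: [0.5932, 0.1361, 0.222]
tool_rot: [-2.255, -2.187, -0.001]
force: [0.4, 1.2, 0.2]
grip_width: 0.0497
gripper_force: 0.0
```

```bash
python3 - <<'E'
from h import *
im=tray()
o=get_obs(); print(o['tool_pos'],o['tool_rot'],o['grip_width'],o['q'])
cv2.imwrite('pics/t3.png',cv2.resize(im[150:310,80:330],None,fx=3,fy=3,interpolation=cv2.INTER_CUBIC))
E
```

```text
tray ((0.5295232534408569, 0.3107130825519562), (0.22542043030261993, 0.32057738304138184), 0.8084770441055298)
[0.5987 0.1266 0.2215] [ 2.2624  2.1711 -0.0008] 0.04965181355545201 [ 0.0697  0.5381 -0.4964  1.6402  0.2944  1.0357 -0.5597]
```

View pics/t3.png

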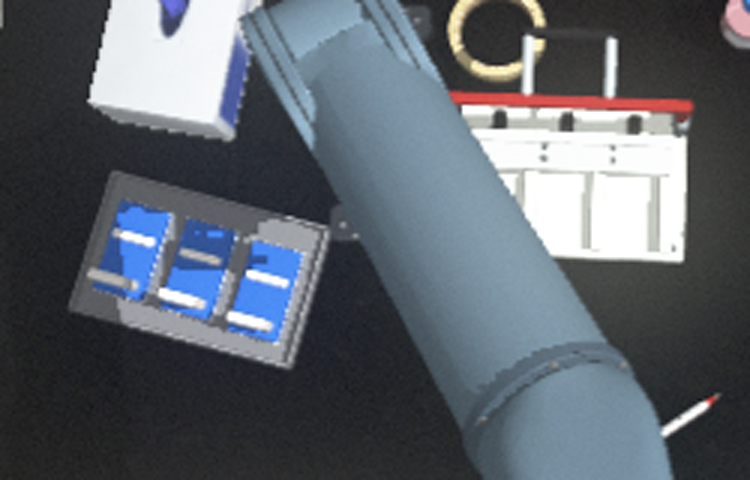

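All three cassettes lie flat side by side; the raised rod is at (530–612,35) in the crop.

Request:
step_arm --pt "-2.92 2.65 0 0 0 0 0.13" --pt "-2.92 2.65 0 0 0 0 0.13" --pt "-2.92 2.65 0 0 0 0 0.13" --pt "-2.92 2.3 0 0 0 0 0.13" --pt "-2.0 2.0 0 0 0 0 0.13"

```text
time_s: 26.73
tool_pos: [0.7111, -0.0075, 0.2217]
tool_rot: [2.258, 2.182, -0.001]
force: [0.2, -0.6, 0.2]
grip_width: 0.0498
gripper_force: 0.0
```

```bash
python3 - <<'E'
from h import *
for x,y in [(530,33),(614,38)]: print(at_z('top',80+(x+.5)/3-.5,150+(y+.5)/3-.5,.121))
wgrab('pics/w9.png')
o=get_obs(); print(o['tool_pos'],o['tool_rot'],o['q'])
E
```

```text
[0.7179 0.025  0.121 ]
[ 0.713  -0.0524  0.121 ]
[ 0.7138 -0.0129  0.2211] [ 2.2618  2.1737 -0.0015] [ 0.2199  0.7067 -0.4455  1.341   0.3148  1.1607 -0.2967]
```

View pics/w9.png

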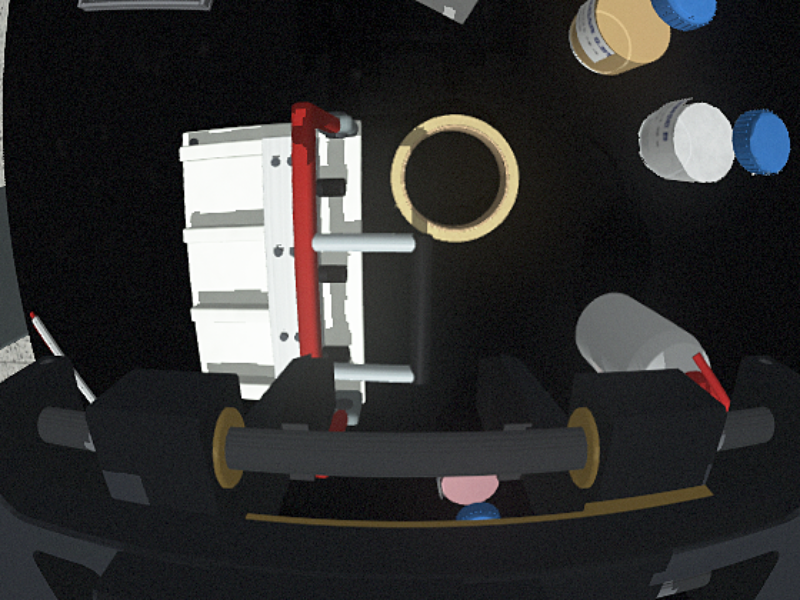

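Request:
step_arm --pt "0 0.4 2.5 0 0 0 0.13" --pt "0 0 3.5 0 0 0 0.13" --pt "0 0 3 0 0 0 0.13" --pt "0 0 2 0 0 0 0.13" --pt "0 0 1.1 0 0 0 0.13" --squeeze 20

```text
time_s: 27.2
tool_pos: [0.7119, -0.0031, 0.0973]
tool_rot: [-2.253, -2.184, 0.004]
force: [-0.3, 0.2, -0.3]
grip_width: 0.0496
gripper_force: 0.0
```

Request:
step_arm --pt "0 0 0 0 0 0 -0.2" --pt "0 0 0 0 0 0 -0.7" --pt "0 0 0 0 0 0 -1" --pt "0 0 0 0 0 0 -1" --pt "0 0 0 0 0 0 -1"

```text
time_s: 27.62
tool_pos: [0.7155, -0.0035, 0.1019]
tool_rot: [2.258, 2.181, 0.004]
force: [5.3, 0.1, 3.4]
grip_width: 0.0183
gripper_force: 2.6
```

Request:
step_arm --pt "0 0 0 0 0 0 -1" --pt "0 0 0 0 0 0 -1" --pt "0 0 0 0 0 0 -1" --pt "0 0 0 0 0 0 -1" --pt "0 0 0 0 0 0 -1"

```text
time_s: 28.03
tool_pos: [0.7172, -0.0036, 0.1027]
tool_rot: [2.257, 2.179, 0.009]
force: [5.8, 0.3, 3.7]
grip_width: 0.0105
gripper_force: 19.4
```

Request:
step_arm --pt "0 -1.34 -0.77 0 0 0 -1" --pt "0 -1.44 -0.57 0 0 0 -1" --pt "0 -1.51 -0.34 0 0 0 -1" --pt "0 -1.54 -0.11 0 0 0 -1" --pt "0 0 0 0 0 0 -1"

```text
time_s: 28.45
tool_pos: [0.6534, -0.0011, 0.118]
tool_rot: [-2.258, -2.182, 0.002]
force: [-2.6, 1.7, -2.5]
grip_width: 0.0103
gripper_force: 19.9
```

Request:
step_arm --pt "0 -1.54 0.12 0 0 0 -1" --pt "0 -1.51 0.34 0 0 0 -1" --pt "0 -1.44 0.57 0 0 0 -1" --pt "0 0 0 0 0 0 -1" --pt "0 0 0 0 0 0 -1"

```text
time_s: 28.87
tool_pos: [0.6106, 0.0006, 0.1072]
tool_rot: [-2.258, -2.182, 0.001]
force: [0.4, 2.9, -6.7]
grip_width: 0.0111
gripper_force: 20.5
```

Request:
step_arm --pt "0 -1.34 0.78 0 0 0 -1" --pt "0 -1.2 0.97 0 0 0 -1" --pt "0 -1.05 1.14 0 0 0 -1" --pt "0 -0.2 0.3 0 0 0 -1" --pt "0 0 0 0 0 0 -1"

```text
time_s: 29.28
tool_pos: [0.5807, 0.0019, 0.0795]
tool_rot: [2.254, 2.176, 0.017]
force: [10.1, 0.4, 4.2]
grip_width: 0.0102
gripper_force: 19.3
```

Request:
step_arm --pt "0 -0.1 0.3 0 0 0 -1" --pt "0 0 0 0 0 0 -1" --pt "0 0 0 0 0 0 -1" --pt "0 0 0 0 0 0 -1" --pt "0 0 0 0 0 0 -1"

```text
time_s: 29.7
tool_pos: [0.5808, 0.0019, 0.0777]
tool_rot: [2.253, 2.175, 0.019]
force: [7.5, 1.4, 14.0]
grip_width: 0.0102
gripper_force: 18.5
```

Request:
step_arm --pt "0 0 0 0 0 0 -0.5" --pt "0 0 0 0 0 0 0" --pt "0 0 0 0 0 0 0" --pt "0 0 0 0 0 0 0" --pt "0 0 -3 0 0 0 0"

```text
time_s: 30.12
tool_pos: [0.5677, 0.0006, 0.0982]
tool_rot: [-2.255, -2.178, 0.013]
force: [-1.0, -0.4, 0.6]
grip_width: 0.0408
gripper_force: 0.0
```

Request:
step_arm --pt "0 0 -2 0 0 0 -1" --pt "0 0 0 0 0 0 -1" --pt "0 0 0 0 0 0 -1" --pt "0 0 0 0 0 0 -1" --pt "0 0 0 0 0 0 -1"

```text
time_s: 30.53
tool_pos: [0.5709, 0.0011, 0.1214]
tool_rot: [-2.259, -2.181, 0.003]
force: [0.4, -1.1, 0.5]
grip_width: 0.012
gripper_force: 0.0
```

Request:
step_arm --pt "0 0 0 0 0 0 -1" --pt "0 0 0 0 0 0 -1" --pt "0 0 0.6 0 0 0 -1" --pt "0 0 0.4 0 0 0 -1" --pt "0 0 0 0 0 0 -1"

```text
time_s: 30.95
tool_pos: [0.5711, 0.0012, 0.1114]
tool_rot: [-2.259, -2.181, 0.003]
force: [0.8, -0.2, 0.3]
grip_width: 0.0006
gripper_force: 0.0
```

Request:
step_arm --pt "0 0.8 0 0 0 0 -1" --pt "0 0 0.4 0 0 0 -1" --pt "0 0 0 0 0 0 -1" --pt "0 0 0.3 0 0 0 -1" --pt "0 0 0 0 0 0 -1"

```text
time_s: 31.37
tool_pos: [0.5804, 0.0011, 0.1063]
tool_rot: [2.26, 2.182, 0.0]
force: [-0.9, -1.1, 4.2]
grip_width: 0.0004
gripper_force: 2.2
```

Request:
step_arm --pt "0 0 0.2 0 0 0 -1" --pt "0 0 0 0 0 0 -1" --pt "0 0 0.2 0 0 0 -1" --pt "0 0 0 0 0 0 -1" --pt "0 0 0 0 0 0 -1"

```text
time_s: 31.78
tool_pos: [0.5806, 0.0011, 0.1057]
tool_rot: [2.258, 2.181, -0.001]
force: [-13.0, -1.3, 36.9]
grip_width: 0.0003
gripper_force: 18.6
```

Request:
step_arm --pt "0 0 -1.5 0 0 0 -1" --pt "0 0 -3.5 0 0 0 -1" --pt "0 0 -3.5 0 0 0 -1" --pt "0 0 -1 0 0 0 -1" --pt "-3.64 -1.46 0 0 0 0 -1"

```text
time_s: 32.2
tool_pos: [0.5686, -0.0266, 0.2009]
tool_rot: [2.246, 2.192, 0.017]
force: [0.7, 0.4, -0.1]
grip_width: 0.0004
gripper_force: 0.0
```

Request:
step_arm --pt "-3.64 -1.46 0 0 0 0 -1" --pt "-3.64 -1.46 0 0 0 0 -1" --pt "-3.64 -1.46 0 0 0 0 -1" --pt "-3.64 -1.46 0 0 0 0 -1" --pt "-3.64 -1.46 0 0 0 0 -1"

```text
time_s: 32.62
tool_pos: [0.4836, -0.2158, 0.1965]
tool_rot: [2.26, 2.182, -0.0]
force: [1.3, -1.2, 0.9]
grip_width: 0.0006
gripper_force: 0.0
```

Request:
step_arm --pt "-3.64 -1.46 0 0 0 0 -1" --pt "-3.64 -1.46 0 0 0 0 -1" --pt "-3.64 -1.46 0 0 0 0 -1" --pt "0 0 0 0 0 0 -1" --pt "0 0 0 0 0 0 -1"

```text
time_s: 33.03
tool_pos: [0.4355, -0.3243, 0.1962]
tool_rot: [-2.266, -2.176, 0.002]
force: [-0.0, 0.6, -0.3]
grip_width: 0.0003
gripper_force: 0.0
```

```bash
python3 - <<'E'
from h import *
im=tray(); cv2.imwrite('pics/top4_raw.png',im)
wgrab('pics/w10.png')
o=get_obs(); print(o['tool_pos'],o['tool_rot'],o['q'])
E
```

```text
tray ((0.5124329328536987, 0.3454919457435608), (0.227433443069458, 0.14415499567985535), 75.01789093017578)
[ 0.4375 -0.3208  0.1965] [-2.2588 -2.1827 -0.001 ] [ 0.886   0.4432 -0.4294  1.8435  0.2282  0.9038  0.3168]
```

View pics/w10.png

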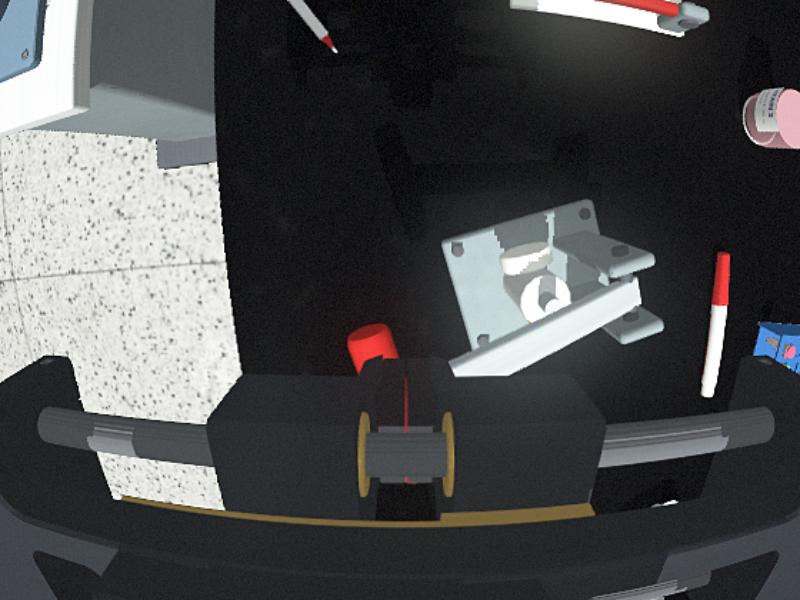

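Request:
step_arm --pt "-3.64 -1.46 0 0 0 0 -1" --pt "0 0 1.5 0 0 0 -1" --pt "0 0 1.5 0 0 0 -1" --pt "0 0 1.5 0 0 0 -1" --pt "0 0 0 0 0 0 -1"

```text
time_s: 33.55
tool_pos: [0.4212, -0.3557, 0.1497]
tool_rot: [-2.255, -2.183, 0.0]
force: [-1.4, -0.7, 3.5]
grip_width: 0.0003
gripper_force: 1.6
```

Request:
step_arm --pt "0 0 1.5 0 0 0 -1" --pt "0 0 1.5 0 0 0 -1" --pt "0 0 1.5 0 0 0 -1" --pt "0 0 1.5 0 0 0 -1" --pt "0 0 1.5 0 0 0 -1"

```text
time_s: 33.97
tool_pos: [0.4231, -0.3569, 0.0775]
tool_rot: [2.256, 2.183, 0.001]
force: [1.9, 1.7, 7.2]
grip_width: 0.0003
gripper_force: 3.4
```

Request:
step_arm --pt "0 0 1 0 0 0 -1" --pt "0 0 0.7 0 0 0 -1" --pt "0 0 0.3 0 0 0 -1" --pt "0 0 0 0 0 0 -1" --pt "0 0 0 0 0 0 -1"

```text
time_s: 34.38
tool_pos: [0.4269, -0.3559, 0.0591]
tool_rot: [2.251, 2.183, 0.008]
force: [4.6, 2.6, 8.2]
grip_width: 0.0007
gripper_force: 4.2
```

Request:
step_arm --pt "0 0 0.3 0 0 0 -1" --pt "0 0 0 0 0 0 -1" --pt "0 0 0.2 0 0 0 -1" --pt "0 0 0 0 0 0 -1" --pt "0 0 0 0 0 0 -1"

```text
time_s: 34.8
tool_pos: [0.4275, -0.3559, 0.057]
tool_rot: [2.25, 2.182, 0.007]
force: [-3.2, 8.9, 38.3]
grip_width: 0.0005
gripper_force: 19.5
```

Request:
step_arm --pt "0 0 -2 0 0 0 -1" --pt "0 0 -3 0 0 0 -1" --pt "0 0 -3 0 0 0 -1" --pt "0 0 -3 0 0 0 -1" --pt "0 0 -1.5 0 0 0 -1"

```text
time_s: 35.22
tool_pos: [0.4243, -0.357, 0.1812]
tool_rot: [2.253, 2.182, 0.003]
force: [0.8, -0.4, -0.3]
grip_width: 0.0004
gripper_force: 0.0
```

Request:
step_arm --pt "0 0 0 0 0 0 -1" --pt "0 0 0 0 0 0 -1" --pt "0 0 0 0 0 0 -1" --pt "0 0 0 0 0 0 -1" --pt "0 0 0 0 0 0 -1"

```text
time_s: 35.63
tool_pos: [0.4209, -0.3569, 0.1755]
tool_rot: [-2.258, -2.181, 0.0]
force: [0.1, -0.4, -0.3]
grip_width: 0.0004
gripper_force: 0.0
```

```bash
python3 - <<'E'
from h import *
for n in (0,1):
    im,d=optics.grab_frame('top') if n else (cv2.imread('pics/top0_raw.png'),np.load('top0.npy'))
    P=cloud('top',d); hsv=cv2.cvtColor(im,cv2.COLOR_BGR2HSV)
    m=((hsv[...,0]<8)|(hsv[...,0]>172))&(hsv[...,1]>150)&(hsv[...,2]>60); m[:,:380]=0;m[:,425:]=0;m[:245]=0;m[280:]=0
    q=P[m]; print(len(q),np.median(q,0), np.argwhere(m).min(0),np.argwhere(m).max(0))
print(get_obs()['tool_pos'])
E
```

```text
240 [ 0.4268 -0.3568  0.159 ] [258 386] [272 417]
100 [ 0.4216 -0.3316  0.1591] [263 386] [272 400]
[ 0.421  -0.3571  0.1756]
```

Request:
step_arm --pt "0 0 1.5 0 0 0 -1" --pt "0 0 2.5 0 0 0 -1" --pt "0 0 2.5 0 0 0 -1" --pt "0 0 2.5 0 0 0 -1" --pt "0 0 2 0 0 0 -1"

```text
time_s: 36.1
tool_pos: [0.4236, -0.3582, 0.066]
tool_rot: [2.257, 2.179, 0.004]
force: [8.1, 2.1, 9.3]
grip_width: 0.0003
gripper_force: 4.6
```

Request:
step_arm --pt "0 0 1 0 0 0 -1" --pt "0 0 0.5 0 0 0 -1" --pt "0 0 0 0 0 0 -1" --pt "0 0 0 0 0 0 -1" --pt "0 0 0 0 0 0 -1"

```text
time_s: 36.52
tool_pos: [0.4251, -0.3576, 0.0564]
tool_rot: [2.254, 2.18, 0.003]
force: [-6.6, 9.4, 48.5]
grip_width: 0.0006
gripper_force: 24.4
```

Request:
step_arm --pt "0 0 -2 0 0 0 -1" --pt "0 0 -3 0 0 0 -1" --pt "0 0 -3 0 0 0 -1" --pt "0 0 -3 0 0 0 -1" --pt "0 0 -1.5 0 0 0 -1"

```text
time_s: 36.93
tool_pos: [0.4228, -0.3582, 0.1798]
tool_rot: [2.257, 2.18, 0.001]
force: [0.2, 0.5, 0.1]
grip_width: 0.0006
gripper_force: 0.0
```

Request:
step_arm --pt "0 0 0 0 0 0 -1" --pt "0 0 0 0 0 0 -1" --pt "0 0 0 0 0 0 -1" --pt "0 0 0 0 0 0 -1" --pt "0 0 0 0 0 0 -1"

```text
time_s: 37.35
tool_pos: [0.4207, -0.3571, 0.1753]
tool_rot: [-2.258, -2.181, 0.0]
force: [-0.1, -0.2, -0.3]
grip_width: 0.0003
gripper_force: 0.0
```

Two strokes done; two more with slightly less over-travel.

Request:
step_arm --pt "0 0 1.5 0 0 0 -1" --pt "0 0 2.5 0 0 0 -1" --pt "0 0 2.5 0 0 0 -1" --pt "0 0 2.5 0 0 0 -1" --pt "0 0 2 0 0 0 -1"

```text
time_s: 37.77
tool_pos: [0.4235, -0.3581, 0.0657]
tool_rot: [2.257, 2.18, 0.004]
force: [8.8, 2.4, 8.3]
grip_width: 0.0004
gripper_force: 4.6
```

Request:
step_arm --pt "0 0 1 0 0 0 -1" --pt "0 0 0.4 0 0 0 -1" --pt "0 0 0 0 0 0 -1" --pt "0 0 0 0 0 0 -1" --pt "0 0 0 0 0 0 -1"

```text
time_s: 38.18
tool_pos: [0.4248, -0.3575, 0.0567]
tool_rot: [2.255, 2.181, 0.003]
force: [-6.0, 7.8, 43.9]
grip_width: 0.0004
gripper_force: 21.7
```

Request:
step_arm --pt "0 0 -2 0 0 0 -1" --pt "0 0 -3 0 0 0 -1" --pt "0 0 -3 0 0 0 -1" --pt "0 0 -3 0 0 0 -1" --pt "0 0 -1.4 0 0 0 -1"

```text
time_s: 38.6
tool_pos: [0.4228, -0.3583, 0.1797]
tool_rot: [2.257, 2.18, 0.001]
force: [0.6, -0.7, -0.4]
grip_width: 0.0005
gripper_force: 0.0
```

Request:
step_arm --pt "0 0 0 0 0 0 -1" --pt "0 0 0 0 0 0 -1" --pt "0 0 0 0 0 0 -1" --pt "0 0 0 0 0 0 -1" --pt "0 0 0 0 0 0 -1"

```text
time_s: 39.02
tool_pos: [0.4206, -0.3571, 0.1752]
tool_rot: [-2.258, -2.181, 0.0]
force: [-0.2, 0.4, 0.4]
grip_width: 0.0009
gripper_force: 0.0
```

Request:
step_arm --pt "0 0 1.5 0 0 0 -1" --pt "0 0 2.5 0 0 0 -1" --pt "0 0 2.5 0 0 0 -1" --pt "0 0 2.5 0 0 0 -1" --pt "0 0 2 0 0 0 -1"

```text
time_s: 39.43
tool_pos: [0.4234, -0.358, 0.0657]
tool_rot: [2.257, 2.18, 0.004]
force: [8.0, 2.2, 9.5]
grip_width: 0.0001
gripper_force: 4.6
```

Request:
step_arm --pt "0 0 1 0 0 0 -1" --pt "0 0 0.4 0 0 0 -1" --pt "0 0 0 0 0 0 -1" --pt "0 0 0 0 0 0 -1" --pt "0 0 0 0 0 0 -1"

```text
time_s: 39.85
tool_pos: [0.4248, -0.3575, 0.0567]
tool_rot: [2.255, 2.181, 0.003]
force: [-5.8, 8.9, 43.3]
grip_width: 0.0006
gripper_force: 21.8
```

Request:
step_arm --pt "0 0 -2 0 0 0 -1" --pt "0 0 -3 0 0 0 -1" --pt "0 0 -3 0 0 0 -1" --pt "0 0 -3 0 0 0 -1" --pt "0 0 -3 0 0 0 -1"

```text
time_s: 40.27
tool_pos: [0.4211, -0.3572, 0.1935]
tool_rot: [-2.259, -2.182, -0.0]
force: [0.4, -0.9, 0.3]
grip_width: 0.0005
gripper_force: 0.0
```

Request:
step_arm --pt "0 0 -3 0 0 0 -1" --pt "-3.5 0 -1 0 0 0 -1" --pt "-3.5 0 0 0 0 0 -1" --pt "-3.5 0 0 0 0 0 -1" --pt "-3.5 0 0 0 0 0 -1"

```text
time_s: 40.68
tool_pos: [0.416, -0.499, 0.2322]
tool_rot: [-2.259, -2.182, 0.0]
force: [-0.1, 0.1, -0.5]
grip_width: 0.0006
gripper_force: 0.0
```

Request:
step_arm --pt "-3.5 -3 0 0 0 0 -1" --pt "-3.5 -3 0 0 0 0 -1" --pt "0 0 0 0 0 0 -1" --pt "0 0 0 0 0 0 -1" --pt "0 0 0 0 0 0 -1"

```text
time_s: 41.1
tool_pos: [0.3602, -0.5582, 0.2317]
tool_rot: [-2.259, -2.181, -0.002]
force: [0.4, 0.8, -0.5]
grip_width: 0.0005
gripper_force: 0.0
```

```bash
python3 - <<'E'
from h import *
im=tray(); cv2.imwrite('pics/final.png',cv2.resize(im[130:310,80:440],(800,400),interpolation=cv2.INTER_CUBIC))
im0=cv2.imread('pics/top0_raw.png')
d=cv2.absdiff(im,im0).max(2)>60; n,l,s,c=cv2.connectedComponentsWithStats(d.astype(np.uint8)); print(s[s[:,4]>8])
print(get_obs()['tool_pos'])
E
```

```text
tray ((0.5123407244682312, 0.34550827741622925), (0.22742803394794464, 0.14466513693332672), 75.02888488769531)
[[     0      0    560    420 225194]
 [   237    206     18      7     61]
 [   259    207     18      3     30]
 [   282    208     17      7     75]
 [   106    217     53     41   1133]
 [   232    217     44     14    376]
 [   277    219     22     14    208]
 [   150    230     31     34    577]
 [   491    251     29     34    440]
 [   522    254      3      6     11]
 [   279    282     40     27    137]
 [   476    291     84    129   5157]
 [   211    368    111     28   1351]
 [   228    385     56     12    404]]
[ 0.3612 -0.5575  0.2321]
```

View pics/final.png

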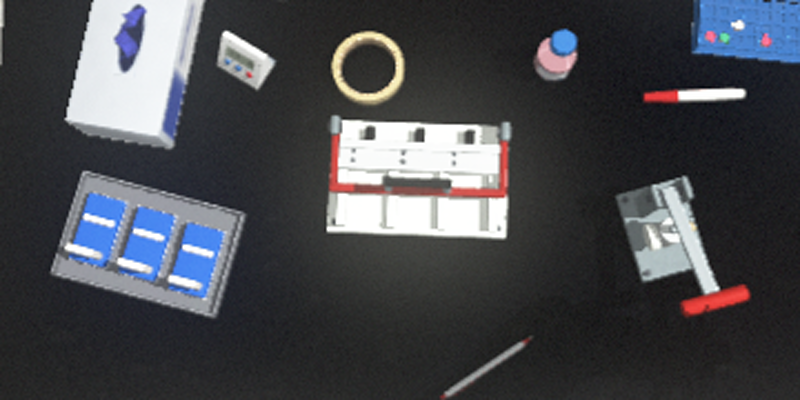

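Bar down, station empty, three cassettes flat in the tray, lever up, bystanders unmoved.

```bash
python3 -c "
from bench import env
print(env.hand_in())"
```

```text
the job is handed in; nothing more can be done
None
```

I handed the job in: all three cassettes lie flat side by side in the tray, the bar is fully down, the pump had four full strokes with the lever left up, and nothing else moved.

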